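# Set up the gouge honing machine

## Task

Set up the honing machine: throw its lock lever from the red notch into the green middle notch, then wind the carriage by its feed knob fully home to the left. With it home, lay every loose gouge flat in the tray, one to a slot, blades towards the leather drum. Then wind the carriage right until its brass pointer stands at the white line of the red mark, and throw the lever back into the red notch; never move the carriage while the lever is in the red notch, and leave mug, glue bottle and finial alone.

Things in the scene. Friction and masses are not known exactly. Their poses are not given: they have to be found in the camera images.
- honing_machine: Fixed green machine. Origin on the bench top under its bed; x points away from the robot to the drum, y left along the bed, z up; turned up to 0.1 rad. Bed 250 x 350 mm (y -150 to +200), carriage on rails above. The brown leather drum (72 mm diameter, along y) has its front at x = +156 mm; motor housing behind, 120 mm high. Grey lever quadrant at the left end.
- carriage (a joint): Slide of the aluminium carriage, in m: 0 = fully home, at the left stop; grows as the carriage goes right (machine -y), up to 0.080. It is driven by the feed knob: 12 mm per radian; it is stiff to push (about 15 N), and is wound with the knob. It starts part of the way along.
- tray (a point): Centre of the tray floor on the carriage, 40 mm above the bench; axes as the machine's. Tray 204 mm long (x); 3 slots along x, middle lines at tray y -56, 0, +56 mm, each 50 mm wide between dividers 6 mm thick, 21 mm high. Dividers only at tray x +12 to +97 and -100 to -90 mm: fingers have room between. Gouge: origin over the middle of a slot, blade to +x.
- feed_knob (a joint): Angle of the feed knob in rad, 0 with the carriage home; grows as the knob is turned CLOCKWISE seen from above, which sends the carriage right; 6.67 at the far end. Turns against about 0.2 N m of friction and stays where it is left. carriage = 0.012 * feed_knob.
- knob_grip (a point): Where to grip the feed knob: on its vertical axis, 84 mm above the bench. Round ribbed black knob, 40 mm diameter, its top 14 mm above and its underside 22 mm below this point. It stands ON the carriage at tray x = +60, y = +130 mm, so it travels with the carriage 12 mm per radian as it is turned (right when turned clockwise).
- lock_lever (a joint): Angle of the lock lever about its vertical pivot, rad: +0.6 = red notch (handle towards the robot, locked), 0 = green notch in the middle (free), -0.6 = black notch (away from the robot, not used). A sprung ball holds it in each notch; about 2 N at the handle gets it out. Stops at +-0.68. Starts in the red notch.
- lever_grip (a point): Where to grip the lever's upright red handle: on its axis, 100 mm above the bench; 20 mm diameter, from 76 to 121 mm above the bench. The vertical pivot is at machine x = 0, y = +235 mm; the handle turns about it at 70 mm (at 0 the lever points to machine +y).
- red_mark: Small red block (14 x 24 x 10 mm) with a white line across its middle, fixed on the ledge in front of the carriage; origin at the middle of its underside, axes as the machine's. Its place along the bed differs from start to start.
- pointer (a point): Tip of the brass pointer at the middle of the carriage's front edge, just behind the red mark's row; it must stand at the same machine y as the white line (the carriage is then 50 to 72 mm from home).
- gouge_a: Carving gouge, 201 mm long, wooden handle and steel blade, lying along its x axis; origin at the middle of its length, on its underside. Handle 100 mm long (x -100 to 0), up to 25 wide and 26 mm high; blade along x 0 to +100 mm. May be absent.
- gouge_a_grip (a point): Where to grip that gouge: on the axis of its handle, 45 mm behind its origin, 14 mm above its underside. Absent with it.
- gouge_a_tip (a point): Cutting end of that gouge's blade, 100 mm ahead of its origin, 4 mm to its -y side and 8 mm above its underside. Absent with it.
- gouge_b: Carving gouge, 201 mm long, wooden handle and steel blade, lying along its x axis; origin at the middle of its length, on its underside. Handle 100 mm long (x -100 to 0), up to 28 wide and 30 mm high; blade along x 0 to +100 mm. May be absent.
- gouge_b_grip (a point): Where to grip that gouge: on the axis of its handle, 45 mm behind its origin, 14 mm above its underside. Absent with it.
- gouge_b_tip (a point): Cutting end of that gouge's blade, 100 mm ahead of its origin, 4 mm to its -y side and 8 mm above its underside. Absent with it.
- gouge_c: Carving gouge, 201 mm long, wooden handle and steel blade, lying along its x axis; origin at the middle of its length, on its underside. Handle 100 mm long (x -100 to 0), up to 25 wide and 26 mm high; blade along x 0 to +100 mm. May be absent.
- gouge_c_grip (a point): Where to grip that gouge: on the axis of its handle, 45 mm behind its origin, 14 mm above its underside. Absent with it.
- gouge_c_tip (a point): Cutting end of that gouge's blade, 100 mm ahead of its origin, 4 mm to its -y side and 8 mm above its underside. Absent with it.
- mug: White dotted mug; a bystander, to be left alone.
- glue: White glue bottle with a red cap, standing; a bystander, to be left alone.
- finial: Turned wooden finial, 71 mm high, standing; a bystander, to be left alone.

How it is judged:
By the outcome, as a careful person would: the job done as asked, in the order asked, and still so for the second after the job is handed in, with the robot touching nothing.
Of gouge_a, gouge_b, gouge_c only 2 to 3 are there at a start; the rules pass over those that are not, and their reading is None.
At some moment in a run one of gouge_a, gouge_b, gouge_c may be knocked a few centimetres aside while the robot is not near it.
Once in a run the grip may slacken for a moment while it holds something.
It also fails if it takes over 200 s, if anything falls off the work surface, if the arm or the gripper's body presses on something with over 40 N, if the wrist force passes 120 N, or if a joint passes its speed limit or range.

## Robot

A 7-joint arm with a two-finger parallel gripper is mounted at the origin on a cart in front of the work surface, level with it; the furniture and walls round the work are solid. World frame = base frame: x ahead of the robot, y to its left, z up, the work surface at z = 0. Lengths are in m, angles in rad, forces in N, time in s.
With the tool pointing down it reaches from about 0.425 to 0.875 m from the base axis. Payload 4.7 kg.
Tool frame: the origin (TCP) lies on the mounting face of the last link; the fingertips stand 182 mm ahead of it and the grasp point (between the pads) lies 164 mm ahead of it; z points along the fingers, y is the line along which they close (so a half turn about z gives the same grasp; the last joint's range is limited). The gripper opens to 87 mm and grips with 3 to 60 N. Pads are 19 mm wide; open, the fingers measure 117 mm over their backs; the gripper's body (75 mm by 190 mm) begins 51 mm behind the grasp point.
Start: joints at [1.349, 0.321, -0.07, 1.45, 0.023, 1.371, -0.057], TCP at [0.152, -0.632, 0.405] pointing down, gripper open.
Joint ranges: [-2.86, 2.86], [-0.3, 2.09], [-1.38, 1.24], [0.06, 2.45], [-1.56, 4.7], [0.09, 2.05], [-2.69, 2.69]. Speed limits (rad/s): [2.57, 2.57, 3.14, 3.14, 3.14, 3.14, 3.14].

## Interface

Orientations are given as a unit quaternion [w, x, y, z].
In Python, from bench import env, vision gives the robot as it stands. The module is installed in compiled form; this text tells all that it offers.
- The arm moves only by the shell command python3 -m jog 'ROWS' [FORCE]. ROWS is JSON, one flat list of numbers, 7 for each row, row after row: the shift along the world's x, y, z scaled (see below), then the turn, a rotation vector about the world's x, y, z scaled (see below), then the opening, from 0 (shut) to 1 (fully open). A call has exactly 10 rows; each row shifts and turns the commanded pose from where the row before left it; what a row does not reach is not made up. The controller multiplies each number of a shift by 0.02 m and each number of a turn by 0.1 rad. A row lasts 1/12 s, in which the tool goes at most 41.7 mm and 7.16 degrees, less where a joint would pass 70% of its speed; a pose out of reach is approached as far as the arm can. A call with a number of a shift or a turn outside -1 to 1 is refused whole. A call with a gripper value outside its range is refused whole. The fingers move at their own pace and stop on an object; FORCE is the grip in N (left out, the last holds). Time passes only in rows, so rows that do not move let the fingers close, or fill a call up. It gives the time, the measured TCP pose, the force, the opening and the grip force at its end, in the units of the state.
- env.observe(): the state, without advancing time (a new reading comes with each control period).
- vision.camera(name): name is "side" or "top"; returns a dict with "image" (384x512x3 uint8, red, green, blue), "fx", "fy", "cx", "cy" (pixels), "cam_to_world" (4x4, takes a point from camera to world coordinates). Camera axes: x right, y up, looking along -z (the intrinsics and any distortion apply to the point x, -y, -z); pixel columns grow to the right and rows downward; lengths in m; the calibration is good to about 2 mm. A picture is of the moment at which its call begins. There is no depth.
- env.close_job(): hands the job in; it is judged then, once.
The state is a dict: "time_s": time; "joint_positions": joint angles; "joint_vel": joint speeds; "tau": joint torques, N m; "eef_pos": TCP position; "ee_rot": TCP orientation; "ft_force": force on the tool from outside, world axes, zero at the start; "ft_torque": the same for the moment, N m; "gripper_width": finger opening in m; "finger_force": force on a finger pad.
Only numpy, scipy, OpenCV 4.12 (cv2) and the standard library are available. Lean on these libraries where they do the work, as an engineer would, in place of code of your own. Each camera call takes 0.05 s, during which the arm holds its last target. There are 200 camera calls.

## Working session

There is one attempt and no reset: what is moved stays moved. The work goes in short steps, Python scripts to look and compute and a shell command to move; the robot and the scene stay as the last step left them, time stands still between calls to the robot, and variables do not carry over. Pictures are saved under pics/ and viewed, at most 14 in all, crops included, and the job is handed in when it is done.

```bash
mkdir -p pics; cat > h.py <<'E'
import numpy as np,cv2
from bench import env,vision
def cam(n,f=None):
    c=vision.camera(n)
    if f: cv2.imwrite('pics/'+f,cv2.cvtColor(c['image'],cv2.COLOR_RGB2BGR))
    return c
def ray(c,u,v,z):
    M=np.array(c['cam_to_world']);d=M[:3,:3]@np.array([(u-c['cx'])/c['fx'],-(v-c['cy'])/c['fy'],-1]);o=M[:3,3]
    return o+d*(z-o[2])/d[2]
def proj(c,p):
    M=np.array(c['cam_to_world']);q=M[:3,:3].T@(np.array(p)-M[:3,3])
    return np.array([c['cx']+c['fx']*q[0]/-q[2],c['cy']+c['fy']*q[1]/q[2]])
E
python3 - <<'E'
from h import *
for n in('top','side'):
    c=cam(n); im=cv2.cvtColor(c['image'],cv2.COLOR_RGB2BGR)
    cv2.imwrite(f'pics/{n}0.png',cv2.resize(im,(768,576),interpolation=cv2.INTER_CUBIC))
    print([k for k in c],c['fx'],c['fy'],c['cx'],c['cy'],np.round(c['cam_to_world'],3))
print(env.observe())
E
```

```text
['image', 'fx', 'fy', 'cx', 'cy', 'cam_to_world'] 367.23159696907254 367.23159696907254 257.08097089203847 189.65967183557484 [[-0.029  0.998 -0.063  0.462]
 [-0.999 -0.028  0.023  0.042]
 [ 0.022  0.064  0.998  1.567]
 [ 0.     0.     0.     1.   ]]
['image', 'fx', 'fy', 'cx', 'cy', 'cam_to_world'] 359.8340499586578 359.8340499586578 253.87516499122754 187.1295129283797 [[-0.895  0.2   -0.398  0.024]
 [-0.446 -0.418  0.792  1.099]
 [-0.008  0.886  0.464  0.741]
 [ 0.     0.     0.     1.   ]]
{'time_s': 0.1, 'joint_positions': array([ 1.34909554,  0.32179438, -0.07008241,  1.4515261 ,  0.0225925 ,
        1.37079846, -0.05694888]), 'joint_vel': array([ 9.91495175e-05, -1.68613297e-03,  2.88780764e-03, -2.43826152e-03,
        2.37569777e-04,  3.88868006e-04,  2.19670444e-04]), 'tau': array([-2.73965861e-04, -4.92572558e+01, -4.05804282e-01, -3.13399673e+01,
       -6.41330355e-02,  3.94756801e-02,  2.98850080e-05]), 'eef_pos': array([ 0.15178424, -0.63185695,  0.40375454]), 'ee_rot': array([-8.57696638e-04,  9.93058909e-01,  1.17614826e-01, -1.44219749e-04]), 'ft_force': array([-0.79033682,  0.65620327,  0.0212752 ]), 'ft_torque': array([-0.04023426,  0.01968406,  0.00433509]), 'finger_force': 0.0, 'gripper_width': 0.08706309613957383}
```

View pics/top0.png

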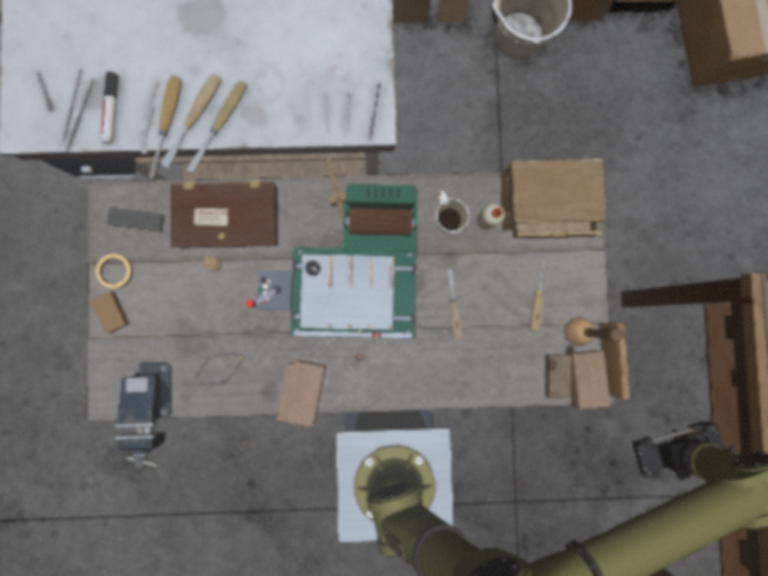

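View pics/side0.png

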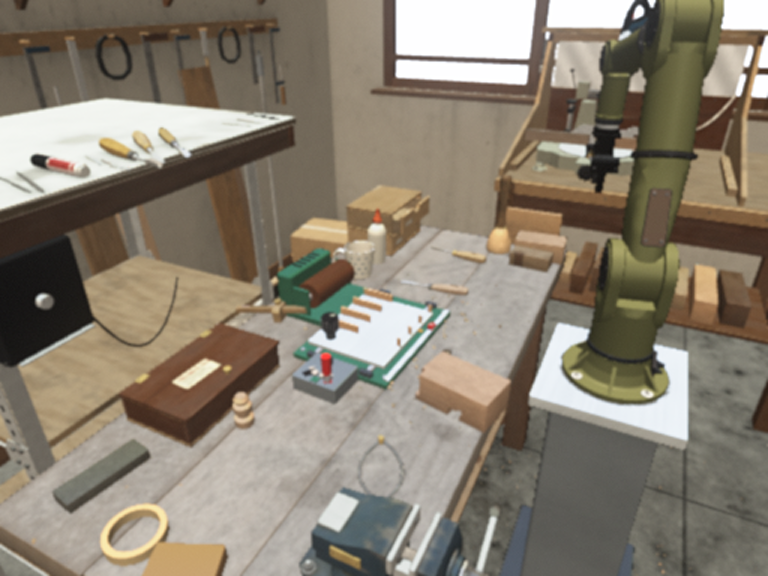

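The top view shows the machine in the middle: knob (313,268), lever handle (251,303), red mark about (376,336). There are two gouges on the right, at (455,300) and (538,295). I'll take a closer crop next.

```bash
python3 - <<'E'
from h import *
c=cam('top');im=cv2.cvtColor(c['image'],cv2.COLOR_RGB2BGR)
# crop orig x 155-375, y 110-235 => x3.6
cv2.imwrite('pics/top1.png',cv2.resize(im[110:240,160:380],None,fx=3.6,fy=3.6,interpolation=cv2.INTER_CUBIC))
c=cam('side');im=cv2.cvtColor(c['image'],cv2.COLOR_RGB2BGR)
cv2.imwrite('pics/side1.png',cv2.resize(im[140:270,170:350],None,fx=4.4,fy=4.4,interpolation=cv2.INTER_CUBIC))
E
```

```text
(no output)
```

View pics/top1.png

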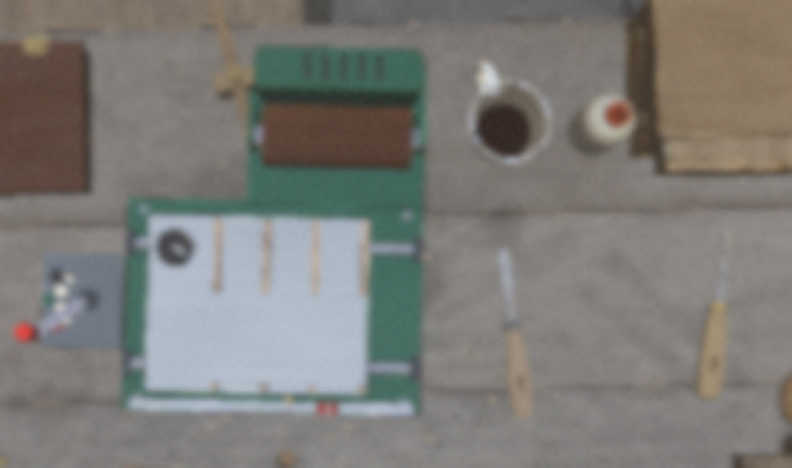

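View pics/side1.png

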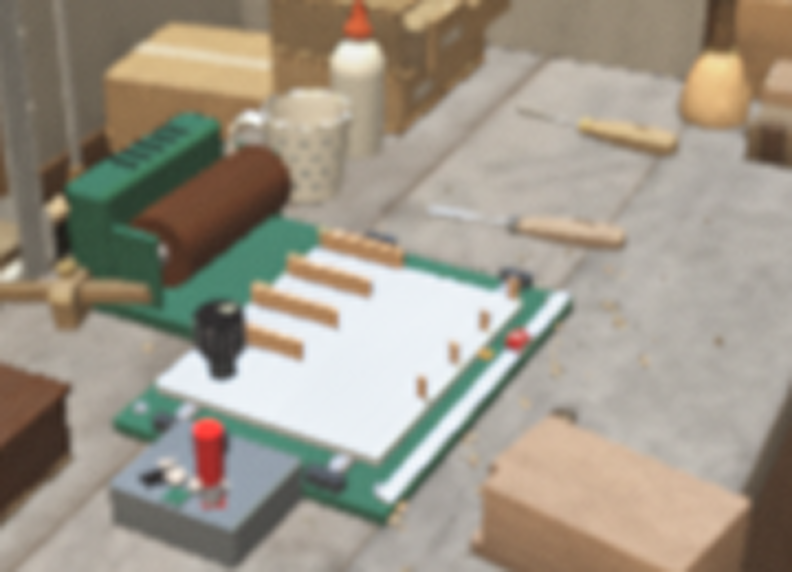

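The crops show:

| Item | Top crop px | Side crop px |
|---|---|---|
| Knob top | (176,246) | |
| Lever ball | (26,332) | (208,428) |
| Dividers, x | 217, 265, 314, 364 | |
| Red mark | (328,408) | |
| Pointer | (289,399) | |
| Gouge 1 | handle end (521,414) to tip (503,250) | |
| Gouge 2 | handle end (709,397) to tip (729,232) | |

```bash
python3 - <<'E'
from h import *
c=cam('top')
P=lambda x,y,z:ray(c,160+(x+.5)/3.6-.5,110+(y+.5)/3.6-.5,z)
for n,x,y,z in [('knob',176,246,.098),('lever',26,332,.118),('d1b',217,218,.061),('d1f',217,290,.061),('d4b',363,221,.061),('d4f',364,295,.061),
 ('f1',214,386,.061),('f2',264,387,.061),('f3',311,388,.061),('f4',361,390,.061),
 ('plLB',147,215,.04),('plRB',369,220,.04),('plRF',368,392,.04),('plLF',146,390,.04),('bedLB',130,198,.01),('bedLF',124,408,.01),('bedRF',418,414,.01),
 ('drumFL',262,165,.05),('drumFR',411,166,.05),('mark',328,408,.03),('ptr',289,399,.035),('ledL',130,404,.03),('ledR',414,409,.03),
 ('g1h',521,414,.013),('g1t',503,250,.006),('g1j',513,326,.01),('g2h',709,397,.013),('g2t',729,232,.006),('g2j',719,302,.01)]:
    print(n,np.round(P(x,y,z),3))
s=cam('side')
Q=lambda x,y,z:ray(s,170+(x+.5)/4.4-.5,140+(y+.5)/4.4-.5,z)
for n,x,y,z in [('lever',208,428,.121),('knob',219,306,.098),('mark',517,340,.03)]: print('side',n,np.round(Q(x,y,z),3))
E
```

```text
knob [0.607 0.201 0.098]
lever [0.516 0.364 0.118]
d1b [0.642 0.158 0.061]
d1f [0.56  0.159 0.061]
d4b [ 0.634 -0.009  0.061]
d4f [ 0.549 -0.008  0.061]
f1 [0.451 0.165 0.061]
f2 [0.448 0.109 0.061]
f3 [0.445 0.055 0.061]
f4 [ 0.441 -0.001  0.061]
plLB [0.65 0.24 0.04]
plRB [ 0.637 -0.017  0.04 ]
plRF [ 0.438 -0.01   0.04 ]
plLF [0.448 0.245 0.04 ]
bedLB [0.674 0.263 0.01 ]
bedLF [0.428 0.275 0.01 ]
bedRF [ 0.41  -0.069  0.01 ]
drumFL [0.703 0.105 0.05 ]
drumFR [ 0.698 -0.067  0.05 ]
mark [0.421 0.037 0.03 ]
ptr [0.433 0.081 0.035]
ledL [0.432 0.265 0.03 ]
ledR [ 0.417 -0.063  0.03 ]
g1h [ 0.407 -0.19   0.013]
g1t [ 0.601 -0.176  0.006]
g1j [ 0.511 -0.184  0.01 ]
g2h [ 0.42  -0.412  0.013]
g2t [ 0.616 -0.448  0.006]
g2j [ 0.532 -0.431  0.01 ]
side lever [0.514 0.37  0.121]
side knob [0.611 0.2   0.098]
side mark [0.419 0.043 0.03 ]
```

```bash
python3 -m jog '[1,0.83,0,0,0,0,1, 1,0.83,0,0,0,0,1, 1,0.83,0,0,0,0,1, 1,0.83,0,0,0,0,1, 1,0.83,0,0,0,0,1, 1,0.83,0,0,0,0,1, 1,0.83,0,0,0,0,1, 1,0.83,0,0,0,0,1, 1,0.83,0,0,0,0,1, 1,0.83,0,0,0,0,1]'
python3 -m jog '[1,0.83,0,0,0,0,1, 1,0.83,0,0,0,0,1, 1,0.83,0,0,0,0,1, 1,0.83,0,0,0,0,1, 1,0.83,0,0,0,0,1, 1,0.83,0,0,0,0,1, 1,0.83,0,0,0,0,1, 1,0.83,0,0,0,0,1, 1,0.83,0,0,0,0,1, 1,0.83,0,0,0,0,1]'
python3 -m jog '[0,1,0,0,0,0,1, 0,1,0,0,0,0,1, 0,1,0,0,0,0,1, 0,1,0,0,0,0,1, 0,1,0,0,0,0,1, 0,1,0,0,0,0,1, 0,1,0,0,0,0,1, 0,1,0,0,0,0,1, 0,1,0,0,0,0,1, 0,1,0,0,0,0,1]'
python3 -m jog '[0,1,0,0,0,0,1, 0,1,0,0,0,0,1, 0,1,0,0,0,0,1, 0,1,0,0,0,0,1, 0,1,0,0,0,0,1, 0,1,0,0,0,0,1, 0,1,0,0,0,0,1, 0,1,0,0,0,0,1, 0,1,0,0,0,0,1, 0,1,0,0,0,0,1]'
python3 -m jog '[0,1,0,0,0,0,1, 0,1,0,0,0,0,1, 0,1,0,0,0,0,1, 0,1,0,0,0,0,1, 0,1,0,0,0,0,1, 0,1,0,0,0,0,1, 0,1,0,0,0,0,1, 0,1,0,0,0,0,1, 0,1,0,0,0,0,1, 0,1,0,0,0,0,1]'
```

```text
time_s: 1.13
eef_pos: [0.3527, -0.4651, 0.4049]
ee_rot: [0.0, 0.993, 0.118, 0.0]
ft_force: [0.5, -1.2, -0.2]
gripper_width: 0.0873
finger_force: 0.0
time_s: 1.97
eef_pos: [0.5526, -0.2992, 0.4048]
ee_rot: [0.0, 0.993, 0.118, -0.0]
ft_force: [0.4, -0.1, -0.1]
gripper_width: 0.0873
finger_force: 0.0
time_s: 2.8
eef_pos: [0.5517, -0.0991, 0.4049]
ee_rot: [0.0, 0.993, 0.118, 0.0]
ft_force: [0.8, -0.2, -0.4]
gripper_width: 0.087
finger_force: 0.0
time_s: 3.63
eef_pos: [0.5517, 0.1009, 0.4049]
ee_rot: [0.0, 0.993, 0.118, 0.0]
ft_force: [1.1, 0.6, -1.1]
gripper_width: 0.087
finger_force: 0.0
time_s: 4.47
eef_pos: [0.5518, 0.3008, 0.4047]
ee_rot: [0.0, 0.993, 0.117, -0.0]
ft_force: [-1.1, -0.7, 0.9]
gripper_width: 0.0872
finger_force: 0.0
```

```bash
python3 -m jog '[-0.37,0.66,-0.5,0,0,0,1, -0.37,0.66,-0.5,0,0,0,1, -0.37,0.66,-0.5,0,0,0,1, -0.37,0.66,-0.5,0,0,0,1, -0.37,0.66,-0.5,0,0,0,1, 0,0,-0.91,0,0,0,1, 0,0,-0.91,0,0,0,1, 0,0,-0.91,0,0,0,1, 0,0,-0.91,0,0,0,1, 0,0,-0.91,0,0,0,1]' 15
python3 -m jog '[0,0,0,0,0,0,1, 0,0,0,0,0,0,0.6, 0,0,0,0,0,0,0.4, 0,0,0,0,0,0,0.2, 0,0,0,0,0,0,0, 0,0,0,0,0,0,0, 0,0,0,0,0,0,0, 0,0,0,0,0,0,0, 0,0,0,0,0,0,0, 0,0,0,0,0,0,0]'
python3 - <<'E'
from h import *
c=cam('side');im=cv2.cvtColor(c['image'],cv2.COLOR_RGB2BGR)
cv2.imwrite('pics/side2.png',cv2.resize(im[140:270,170:350],None,fx=4.4,fy=4.4,interpolation=cv2.INTER_CUBIC))
E
```

```text
time_s: 5.3
eef_pos: [0.5149, 0.3658, 0.2629]
ee_rot: [0.0, 0.993, 0.118, 0.0]
ft_force: [0.2, 0.6, 0.7]
gripper_width: 0.0869
finger_force: 0.0
time_s: 6.13
eef_pos: [0.5148, 0.3659, 0.2638]
ee_rot: [0.0, 0.993, 0.118, -0.0]
ft_force: [0.5, 0.3, 0.2]
gripper_width: 0.0351
finger_force: 0.0
```

View pics/side2.png

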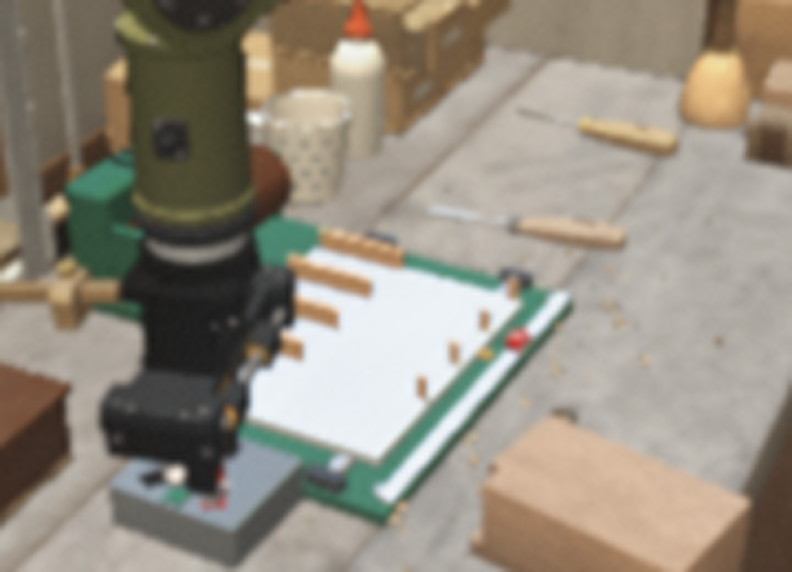

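The gripper straddles the handle at about (215,480), still closing. I'll finish the grip.

```bash
python3 -m jog '[0,0,0,0,0,0,0, 0,0,0,0,0,0,0, 0,0,0,0,0,0,0, 0,0,0,0,0,0,0, 0,0,0,0,0,0,0, 0,0,0,0,0,0,0, 0,0,0,0,0,0,0, 0,0,0,0,0,0,0, 0,0,0,0,0,0,0, 0,0,0,0,0,0,0]'
```

```text
time_s: 7.02
eef_pos: [0.5138, 0.3677, 0.2638]
ee_rot: [-0.002, 0.993, 0.119, -0.0]
ft_force: [-0.5, 5.3, -2.8]
gripper_width: 0.0196
finger_force: 15.0
```

```bash
python3 -m jog '[0.19,0.1,0,0,0,0,0, 0.19,0.09,0,0,0,0,0, 0.19,0.08,0,0,0,0,0, 0.19,0.07,0,0,0,0,0, 0.2,0.06,0,0,0,0,0, 0.2,0.05,0,0,0,0,0, 0.21,0.03,0,0,0,0,0, 0.21,0.02,0,0,0,0,0, 0.21,0.01,0,0,0,0,0, 0.21,0,0,0,0,0,0]'
python3 -m jog '[0,0,0,0,0,0,0, 0,0,0,0,0,0,0, 0,0,0,0,0,0,0.5, 0,0,0,0,0,0,1, 0,0,0,0,0,0,1, 0,0,0,0,0,0,1, 0,0,0,0,0,0,1, 0,0,0.5,0,0,0,1, 0,0,1,0,0,0,1, 0,0,1,0,0,0,1]'
python3 -m jog '[0,0,1,0,0,0,1, 0.5,-1,0.5,0,0,0,1, 0.5,-1,0,0,0,0,1, 0.5,-1,0,0,0,0,1, 0.5,-1,0,0,0,0,1, 0,-1,0,0,0,0,1, 0,-1,0,0,0,0,1, 0,-1,0,0,0,0,1, 0,-0.5,0,0,0,0,1, 0,0,0,0,0,0,1]'
python3 - <<'E'
from h import *
c=cam('side');im=cv2.cvtColor(c['image'],cv2.COLOR_RGB2BGR)
cv2.imwrite('pics/side3.png',cv2.resize(im[170:270,170:300],None,fx=5,fy=5,interpolation=cv2.INTER_CUBIC))
E
```

```text
time_s: 7.85
eef_pos: [0.5527, 0.3793, 0.2635]
ee_rot: [-0.003, 0.993, 0.119, -0.001]
ft_force: [-2.5, 8.2, -2.4]
gripper_width: 0.0201
finger_force: 15.0
time_s: 8.68
eef_pos: [0.5548, 0.3756, 0.3143]
ee_rot: [0.001, 0.993, 0.117, -0.001]
ft_force: [-0.2, 0.7, 0.6]
gripper_width: 0.0652
finger_force: 0.0
time_s: 9.52
eef_pos: [0.5958, 0.2229, 0.3444]
ee_rot: [0.001, 0.993, 0.115, 0.0]
ft_force: [0.8, -1.0, -0.2]
gripper_width: 0.087
finger_force: 0.0
```

View pics/side3.png

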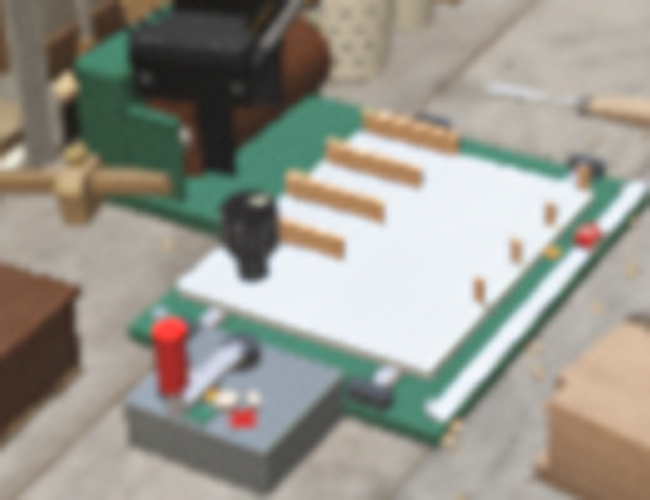

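The lever now points away from the red patch (243,415) and over the green one (200,412), with its ball at (170,327). I'll check that numerically.

```bash
python3 - <<'E'
from h import *
s=vision.camera('side')
Q=lambda x,y,z:ray(s,170+(x+.5)/5-.5,170+(y+.5)/5-.5,z)
for n,x,y,z in [('lever',170,326,.121),('leverbase',172,388,.078),('pivot',238,352,.07),('knob',248,202,.098),('knob base',252,274,.045)]: print(n,np.round(Q(x,y,z),3))
E
```

```text
lever [0.555 0.378 0.121]
leverbase [0.555 0.382 0.078]
pivot [0.545 0.324 0.07 ]
knob [0.608 0.205 0.098]
knob base [0.603 0.213 0.045]
```

```bash
python3 -m jog '[0.3,-0.5,0,0,0,0,1, 0.3,-0.55,0,0,0,0,1, 0,0,-0.8,0,0,0,1, 0,0,-0.8,0,0,0,1, 0,0,-0.8,0,0,0,1, 0,0,-0.8,0,0,0,1, 0,0,-0.8,0,0,0,1, 0,0,-0.8,0,0,0,1, 0,0,0,0,0,0,0.5, 0,0,0,0,0,0,0.2]' 40
python3 -m jog '[0,0,0,0,0,0,0, 0,0,0,0,0,0,0, 0,0,0,0,0,0,0, 0,0,0,0,0,0,0, 0,0,0,0,0,0,0, 0,0,0,0,0,0,0, 0,0,0,0,0,0,0, 0,0,0,0,0,0,0, 0,0,0,0,0,0,0, 0,0,0,0,0,0,0]' 40
python3 -c "
from h import *;o=env.observe();print(o['joint_positions'].round(2),o['ft_torque'].round(2))"
```

```text
time_s: 10.45
eef_pos: [0.6071, 0.2048, 0.2472]
ee_rot: [0.0, 0.993, 0.118, -0.001]
ft_force: [0.8, -0.5, -0.2]
gripper_width: 0.0802
finger_force: 0.0
time_s: 11.28
eef_pos: [0.6067, 0.2059, 0.2481]
ee_rot: [-0.001, 0.993, 0.118, 0.0]
ft_force: [-0.6, 2.4, 1.3]
gripper_width: 0.0392
finger_force: 40.0
[ 0.13  0.5  -0.65  1.63  0.33  1.12 -1.93] [ 0.58  0.17 -0.08]
```

```bash
python3 -m jog '[0,0.06,0,0,0,1,0, 0,0.06,0,0,0,1,0, 0,0.06,0,0,0,1,0, 0,0.06,0,0,0,1,0, 0,0.06,0,0,0,1,0, 0,0.06,0,0,0,1,0, 0,0.06,0,0,0,1,0, 0,0.06,0,0,0,1,0, 0,0.06,0,0,0,1,0, 0,0.06,0,0,0,1,0]'
python3 -c "
from h import *;o=env.observe();print(o['joint_positions'].round(2),o['ft_torque'].round(2))"
```

```text
time_s: 12.12
eef_pos: [0.6071, 0.2178, 0.2481]
ee_rot: [-0.0, 0.814, 0.581, 0.001]
ft_force: [1.0, 4.4, -0.1]
gripper_width: 0.0389
finger_force: 40.0
[ 0.25  0.57 -0.84  1.61  0.46  1.16 -1.03] [ 0.61 -0.17 -0.22]
```

```bash
python3 -m jog '[0,0.03,0,0,0,0.5,0, 0,0.03,0,0,0,0.5,0, 0,0.03,0,0,0,0.5,0, 0,0.03,0,0,0,0.5,0, 0,0.03,0,0,0,0.5,0, 0,0.03,0,0,0,0.5,0, 0,0.03,0,0,0,0.5,0, 0,0.03,0,0,0,0.5,0, 0,0.03,0,0,0,0.5,0, 0,0.03,0,0,0,0.5,0]'
python3 -c "
from h import *;o=env.observe();print(o['joint_positions'].round(2),o['ft_torque'].round(2))"
```

```text
time_s: 12.95
eef_pos: [0.6073, 0.2237, 0.2481]
ee_rot: [0.0, 0.646, 0.764, 0.001]
ft_force: [1.7, 3.4, 0.3]
gripper_width: 0.039
finger_force: 40.0
[ 0.3   0.62 -0.94  1.61  0.53  1.19 -0.59] [ 0.79 -0.34 -0.24]
```

```bash
python3 -m jog '[0,0.03,0,0,0,0.5,0, 0,0.03,0,0,0,0.5,0, 0,0.03,0,0,0,0.5,0, 0,0.03,0,0,0,0.5,0, 0,0.03,0,0,0,0.5,0, 0,0.03,0,0,0,0.5,0, 0,0.03,0,0,0,0.5,0, 0,0.03,0,0,0,0.5,0, 0,0.03,0,0,0,0.5,0, 0,0.03,0,0,0,0.5,0]'
python3 -c "
from h import *;o=env.observe();print(o['joint_positions'].round(2),o['ft_torque'].round(2))"
```

```text
time_s: 13.78
eef_pos: [0.6075, 0.2297, 0.2481]
ee_rot: [0.001, 0.437, 0.9, 0.002]
ft_force: [2.0, 3.6, -0.0]
gripper_width: 0.0391
finger_force: 40.0
[ 0.34  0.67 -1.03  1.6   0.6   1.22 -0.14] [ 0.75 -0.46 -0.22]
```

```bash
python3 -m jog '[0,0.03,0,0,0,0.5,0, 0,0.03,0,0,0,0.5,0, 0,0.03,0,0,0,0.5,0, 0,0.03,0,0,0,0.5,0, 0,0.03,0,0,0,0.5,0, 0,0.03,0,0,0,0.5,0, 0,0.03,0,0,0,0.5,0, 0,0.03,0,0,0,0.5,0, 0,0.03,0,0,0,0.5,0, 0,0.03,0,0,0,0.5,0]'
python3 -c "
from h import *;o=env.observe();print(o['joint_positions'].round(2),o['ft_torque'].round(2))"
```

```text
time_s: 14.62
eef_pos: [0.6079, 0.2324, 0.2478]
ee_rot: [0.0, 0.203, 0.979, -0.002]
ft_force: [-3.9, -4.4, 6.1]
gripper_width: 0.0394
finger_force: 40.0
[ 0.38  0.73 -1.12  1.59  0.69  1.26  0.3 ] [-0.98  0.62 -0.9 ]
```

```bash
python3 -m jog '[0,-0.1,0,0,0,-0.3,0.3, 0,0,0,0,0,0,1, 0,0,0,0,0,0,1, 0,0,0,0,0,0,1, 0,0,0,0,0,0,1, 0,0,0,0,0,0,1, 0,0,0.7,0,0,0,1, 0,0,1,0,0,0,1, 0,0,1,0,0,0,1, 0,0,1,0,0,0,1]'
python3 -m jog '[0,-1,0.8,0,0,0.5,1, 0,-1,0.8,0,0,0.5,1, 0,-1,0.8,0,0,0.5,1, 0,-1,0.8,0,0,0.5,1, 0,-1,0.8,0,0,0.5,1, -0.3,-1,0,0,0,0.5,1, -0.3,-1,0,0,0,0.5,1, -0.3,-1,0,0,0,0.5,1, -0.3,-1,0,0,0,0.5,1, -0.3,-1,0,0,0,0.5,1]'
python3 -m jog '[-0.5,-1,0,0,0,0,1, -0.5,-1,0,0,0,0,1, -0.5,-1,0,0,0,0,1, -0.5,-1,0,0,0,0,1, -0.5,-1,0,0,0,0,1, -0.5,-1,0,0,0,0,1, -0.5,-1,0,0,0,0,1, -0.5,-1,0,0,0,0,1, -0.5,-1,0,0,0,0,1, -0.5,-1,0,0,0,0,1]'
python3 - <<'E'
from h import *
print(env.observe()['joint_positions'].round(2))
c=cam('top');im=cv2.cvtColor(c['image'],cv2.COLOR_RGB2BGR)
cv2.imwrite('pics/top2.png',cv2.resize(im[110:240,160:380],None,fx=3.6,fy=3.6,interpolation=cv2.INTER_CUBIC))
E
```

```text
time_s: 15.45
eef_pos: [0.6067, 0.2335, 0.3236]
ee_rot: [0.0, 0.216, 0.976, 0.0]
ft_force: [-0.1, -0.2, -1.3]
gripper_width: 0.0852
finger_force: 0.0
time_s: 16.28
eef_pos: [0.5764, 0.0327, 0.4028]
ee_rot: [0.0, -0.034, 0.999, -0.0]
ft_force: [-0.8, 0.2, 0.4]
gripper_width: 0.0869
finger_force: 0.0
time_s: 17.12
eef_pos: [0.4765, -0.1668, 0.4026]
ee_rot: [0.0, -0.033, 0.999, -0.001]
ft_force: [-0.3, -0.2, 0.6]
gripper_width: 0.0872
finger_force: 0.0
[ 1.55  0.17 -1.36  1.77  0.17  1.33  1.79]
```

View pics/top2.png

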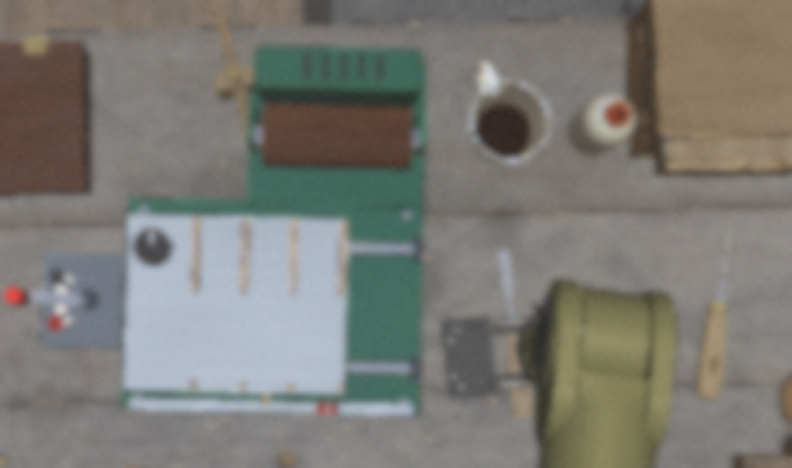

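The lever stands at mid notch (ball (16,296)) and the carriage is home: plate left edge at 125, pointer at (266,399), dividers at x 196/244/294/345. Gouges have not moved. Joint 3 is near its limit, so I'll unwind the tool by half a turn.

```bash
python3 -m jog '[0,0,0,0,0,-1,1, 0,0,0,0,0,-1,1, 0,0,0,0,0,-1,1, 0,0,0,0,0,-1,1, 0,0,0,0,0,-1,1, 0,0,0,0,0,-1,1, 0,0,0,0,0,-1,1, 0,0,0,0,0,-1,1, 0,0,0,0,0,-1,1, 0,0,0,0,0,-1,1]'
python3 -m jog '[0,0,0,0,0,-1,1, 0,0,0,0,0,-1,1, 0,0,0,0,0,-1,1, 0,0,0,0,0,-1,1, 0,0,0,0,0,-1,1, 0,0,0,0,0,-1,1, 0,0,0,0,0,-1,1, 0,0,0,0,0,-1,1, 0,0,0,0,0,-1,1, 0,0,0,0,0,-1,1]'
python3 -m jog '[0,0,0,0,0,-1,1, 0,0,0,0,0,-1,1, 0,0,0,0,0,-1,1, 0,0,0,0,0,-1,1, 0,0,0,0,0,-1,1, 0,0,0,0,0,-1,1, 0,0,0,0,0,-1,1, 0,0,0,0,0,-1,1, 0,0,0,0,0,-1,1, 0,0,0,0,0,-1,1]'
python3 - <<'E'
from h import *
o=env.observe();print(o['joint_positions'].round(2),o['eef_pos'].round(3))
c=cam('top')
P=lambda x,y,z:ray(c,160+(x+.5)/3.6-.5,110+(y+.5)/3.6-.5,z)
for n,x,y,z in [('knob',153,246,.098),('lever',16,296,.121),('d1',196,255,.061),('d2',245,255,.061),('d3',293,255,.061),('d4',344,257,.061),
 ('f1',193,386,.061),('f2',243,387,.061),('f3',290,388,.061),('f4',340,390,.061),('ptr',266,399,.035),('mark',328,408,.03)]: print(n,P(x,y,z).round(3))
E
```

```text
time_s: 18.0
eef_pos: [0.4771, -0.1658, 0.4026]
ee_rot: [0.0, 0.453, 0.892, -0.0]
ft_force: [-0.2, 0.6, -0.4]
gripper_width: 0.0868
finger_force: 0.0
time_s: 18.83
eef_pos: [0.4772, -0.1658, 0.4026]
ee_rot: [0.0, 0.825, 0.566, -0.0]
ft_force: [0.3, -0.5, 0.1]
gripper_width: 0.0875
finger_force: 0.0
time_s: 19.67
eef_pos: [0.4771, -0.1657, 0.4026]
ee_rot: [0.0, 0.995, 0.101, 0.0]
ft_force: [-0.3, -0.9, 0.4]
gripper_width: 0.0871
finger_force: 0.0
[ 1.27  0.08 -1.02  1.78  0.07  1.32 -1.13] [ 0.477 -0.166  0.403]
knob [0.608 0.226 0.098]
lever [0.555 0.373 0.121]
d1 [0.6   0.182 0.061]
d2 [0.599 0.127 0.061]
d3 [0.597 0.072 0.061]
d4 [0.593 0.014 0.061]
f1 [0.451 0.189 0.061]
f2 [0.449 0.132 0.061]
f3 [0.446 0.079 0.061]
f4 [0.442 0.023 0.061]
ptr [0.434 0.108 0.035]
mark [0.421 0.037 0.03 ]
```

```bash
python3 -m jog '[-0.4,-0.5,0,0,0,-0.65,1, -0.35,-0.45,0,0,0,-0.65,1, 0,0,-1,0,0,0,1, 0,0,-1,0,0,0,1, 0,0,-1,0,0,0,1, 0,0,-1,0,0,0,1, 0,0,-1,0,0,0,1, 0,0,-1,0,0,0,1, 0,0,-1,0,0,0,1, 0,0,-1,0,0,0,1]' 20
python3 - <<'E'
from h import *
o=env.observe();print(o['joint_positions'].round(2),o['eef_pos'].round(3))
c=cam('side');im=cv2.cvtColor(c['image'],cv2.COLOR_RGB2BGR)
cv2.imwrite('pics/side4.png',cv2.resize(im[140:240,230:360],None,fx=5,fy=5,interpolation=cv2.INTER_CUBIC))
E
```

```text
time_s: 20.55
eef_pos: [0.4622, -0.1853, 0.2416]
ee_rot: [0.0, 0.999, 0.039, 0.0]
ft_force: [-0.3, 0.2, -0.1]
gripper_width: 0.087
finger_force: 0.0
[ 1.2   0.27 -0.96  1.98  0.26  1.02 -1.37] [ 0.462 -0.185  0.242]
```

View pics/side4.png

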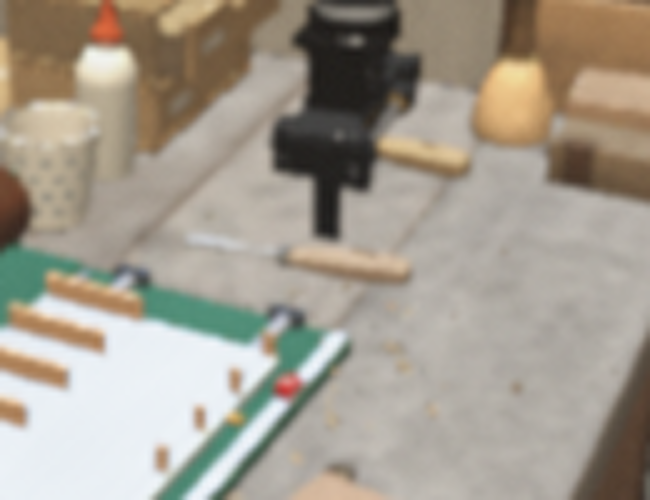

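The gripper hangs over the gouge handle, which spans (285,254) to (410,268) with its tip at (188,238). I'll check the handle axis from this view.

```bash
python3 - <<'E'
from h import *
s=cam('side')
Q=lambda x,y,z:ray(s,230+(x+.5)/5-.5,140+(y+.5)/5-.5,z)
for n,x,y,z in [('h',409,268,.013),('mid',350,263,.013),('j',287,254,.011),('tip',188,238,.008)]: print(n,Q(x,y,z).round(3))
E
```

```text
h [ 0.406 -0.2    0.013]
mid [ 0.454 -0.186  0.013]
j [ 0.509 -0.182  0.011]
tip [ 0.6   -0.177  0.008]
```

```bash
python3 -m jog '[0,0,-0.93,0,0,0,1, 0,0,-0.93,0,0,0,1, 0,0,-0.93,0,0,0,1, 0,0,0,0,0,0,0.7, 0,0,0,0,0,0,0.4, 0,0,0,0,0,0,0, 0,0,0,0,0,0,0, 0,0,0,0,0,0,0, 0,0,0,0,0,0,0, 0,0,0,0,0,0,0]' 25
python3 -m jog '[0,0,0,0,0,0,0, 0,0,0,0,0,0,0, 0,0,0,0,0,0,0, 0,0,0,0,0,0,0, 0,0,0,0,0,0,0, 0,0,0,0,0,0,0, 0,0,0.3,0,0,0,0, 0,0,1,0,0,0,0, 0,0,1,0,0,0,0, 0,0,1,0,0,0,0]' 30
```

```text
time_s: 21.48
eef_pos: [0.462, -0.186, 0.1866]
ee_rot: [0.0, 0.999, 0.038, 0.0]
ft_force: [-0.2, -0.6, -0.9]
gripper_width: 0.0482
finger_force: 0.0
time_s: 22.32
eef_pos: [0.4616, -0.1855, 0.2526]
ee_rot: [-0.0, 0.999, 0.038, -0.0]
ft_force: [-0.1, -0.8, -1.9]
gripper_width: 0.023
finger_force: 30.0
```

```bash
python3 -m jog '[0,0,1,0,0,0,0, 0,0,1,0,0,-0.1,0, 0,0,0.5,0,0,-0.2,0, 0.1,0.7,0,0,0,-0.2,0, 0.15,0.9,0,0,0,-0.2,0, 0.15,0.95,0,0,0,-0.2,0, 0.15,0.95,0,0,0,-0.2,0, 0.15,0.95,0,0,0,-0.2,0, 0.15,0.95,0,0,0,0,0, 0.15,0.95,0,0,0,0,0]'
python3 -m jog '[0.15,0.95,0,0,0,0,0, 0.15,0.95,0,0,0,0,0, 0.15,0.95,0,0,0,0,0, 0.15,0.95,0,0,0,0,0, 0.15,0.9,0,0,0,0,0, 0.1,0.7,0,0,0,0,0, 0,0,0,0,0,0,0, 0,0,0,0,0,0,0, 0,0,0,0,0,0,0, 0,0,0,0,0,0,0]'
python3 - <<'E'
from h import *
print(env.observe()['joint_positions'].round(2))
c=cam('side');im=cv2.cvtColor(c['image'],cv2.COLOR_RGB2BGR)
cv2.imwrite('pics/side5.png',cv2.resize(im[140:250,220:350],None,fx=5,fy=5,interpolation=cv2.INTER_CUBIC))
E
```

```text
time_s: 23.15
eef_pos: [0.4816, -0.0579, 0.3017]
ee_rot: [0.0, 1.0, -0.027, -0.0]
ft_force: [0.5, -0.1, -1.9]
gripper_width: 0.0229
finger_force: 29.9
time_s: 23.98
eef_pos: [0.4987, 0.0478, 0.3017]
ee_rot: [0.0, 1.0, -0.028, -0.0]
ft_force: [-0.1, 0.2, -1.8]
gripper_width: 0.0225
finger_force: 30.0
[ 0.87  0.22 -1.11  1.91  0.22  1.14 -1.95]
```

View pics/side5.png

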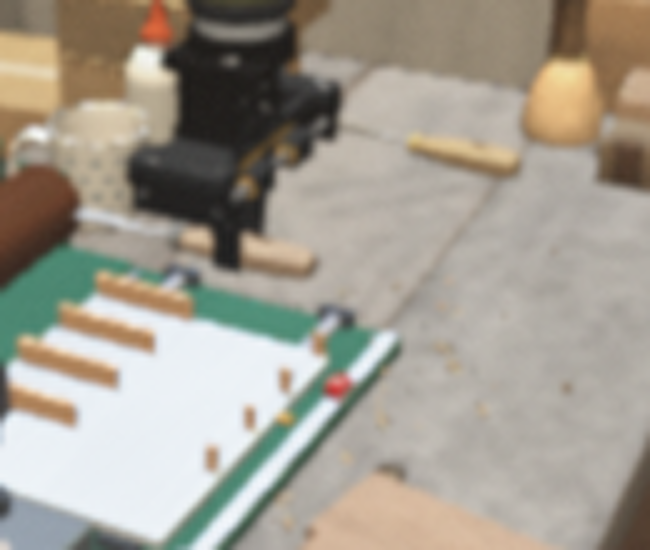

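The gouge hangs level, its tip at (80,215) pointing at the drum. Lowering it into the right slot.

```bash
python3 -m jog '[-0.15,0.1,-0.5,0,0,0,0, 0,0,-0.7,0,0,0,0, 0,0,-0.7,0,0,0,0, 0,0,-0.7,0,0,0,0, 0,0,-0.6,0,0,0,0, 0,0,-0.3,0,0,0,0, 0,0,-0.1,0,0,0,0, 0,0,-0.1,0,0,0,0, 0,0,0,0,0,0,0, 0,0,0,0,0,0,0]'
python3 -m jog '[0,0,0,0,0,0,0.5, 0,0,0,0,0,0,0.5, 0,0,0,0,0,0,0.5, 0,0,0,0,0,0,0.5, 0,0,0,0,0,0,0.5, 0,0,0.5,0,0,0,0.5, 0,0,1,0,0,0,0.5, 0,0,1,0,0,0,0.5, 0,0,1,0,0,0,0.7, 0,0,1,0,0,0,1]'
python3 -m jog '[0,-1,1,0,0,0,1, 0,-1,1,0,0,0,1, 0,-1,1,0,0,0,1, 0,-1,0.5,0,0,0,1, 0,-1,0,0,0,0,1, 0,-1,0,0,0,-0.2,1, 0,-1,0,0,0,-0.2,1, 0,-1,0,0,0,-0.2,1, 0,-1,0,0,0,-0.2,1, 0,-1,0,0,0,-0.2,1]'
python3 -m jog '[0,-1,0,0,0,0,1, 0,-1,0,0,0,0,1, 0,-1,0,0,0,0,1, 0,-1,0,0,0,0,1, 0,-1,0,0,0,0,1, 0,-1,0,0,0,0,1, 0,-1,0,0,0,0,1, 0,-1,0,0,0,0,1, 0,-1,0,0,0,0,1, 0,-1,0,0,0,0,1]'
python3 - <<'E'
from h import *
print(env.observe()['joint_positions'].round(2))
c=cam('side');im=cv2.cvtColor(c['image'],cv2.COLOR_RGB2BGR)
cv2.imwrite('pics/side6.png',cv2.resize(im[140:260,200:360],None,fx=5,fy=5,interpolation=cv2.INTER_CUBIC))
E
```

```text
time_s: 24.87
eef_pos: [0.4962, 0.0513, 0.2284]
ee_rot: [0.0, 1.0, -0.027, 0.0]
ft_force: [-0.6, -0.1, -0.3]
gripper_width: 0.0229
finger_force: 30.0
time_s: 25.7
eef_pos: [0.4958, 0.0515, 0.3196]
ee_rot: [0.0, 1.0, -0.027, 0.0]
ft_force: [0.9, -1.1, 0.9]
gripper_width: 0.0505
finger_force: 0.0
time_s: 26.53
eef_pos: [0.4957, -0.1507, 0.3876]
ee_rot: [-0.0, 0.997, -0.078, -0.0]
ft_force: [0.6, 0.5, -0.6]
gripper_width: 0.087
finger_force: 0.0
time_s: 27.37
eef_pos: [0.4957, -0.3509, 0.3878]
ee_rot: [-0.0, 0.997, -0.077, -0.0]
ft_force: [-0.2, -0.4, 0.3]
gripper_width: 0.087
finger_force: 0.0
[ 1.27  0.36 -0.87  1.56  0.28  1.35 -1.35]
```

View pics/side6.png

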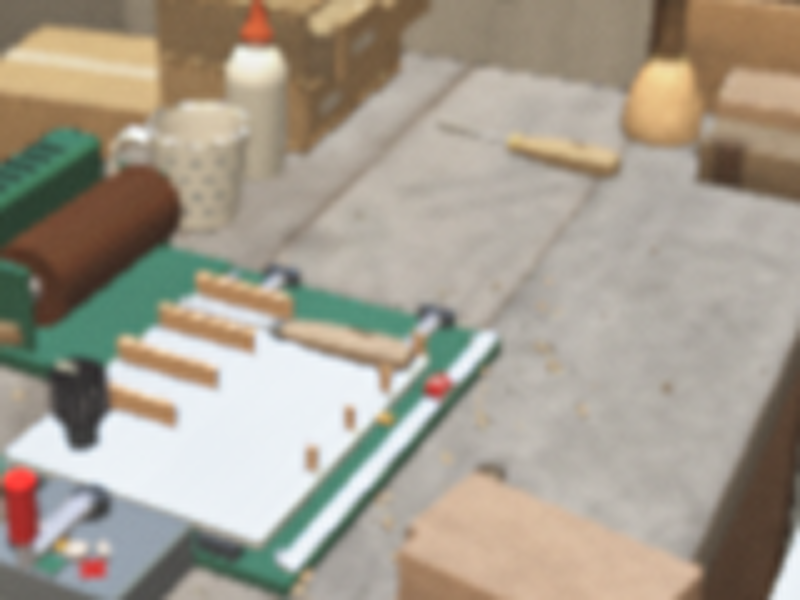

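The first gouge lies in the right slot (275,325)–(415,355). The second still spans (440,125)–(620,163). Measuring the second again.

```bash
python3 - <<'E'
from h import *
s=cam('side')
Q=lambda x,y,z:ray(s,200+(x+.5)/5-.5,140+(y+.5)/5-.5,z)
for n,x,y,z in [('h',619,161,.014),('mid',563,153,.014),('j',511,144,.013),('tip',440,125,.008)]: print(n,Q(x,y,z).round(3))
E
```

```text
h [ 0.422 -0.425  0.014]
mid [ 0.475 -0.419  0.014]
j [ 0.527 -0.419  0.013]
tip [ 0.61  -0.442  0.008]
```

```bash
python3 - <<'E'
from h import *
s=cam('side');c=cam('top')
Q=lambda x,y,z:ray(s,200+(x+.5)/5-.5,140+(y+.5)/5-.5,z)
print(Q(660,143,0),Q(625,125,0.03),Q(702,125,.03))
for z in(0,.05,.08,.1,.12): print(z,Q(660,60,z).round(3),'top bulb ctr',ray(c,579/1.5,331/1.5,z).round(3),'left edge',ray(c,564/1.5,331/1.5,z).round(3))
E
```

```text
[ 0.40503245 -0.51147252  0.        ] [ 0.43137419 -0.47251544  0.03      ] [ 0.36457919 -0.50431591  0.03      ]
0 [ 0.464 -0.724  0.   ] top bulb ctr [ 0.413 -0.543  0.   ] left edge [ 0.414 -0.5    0.   ]
0.05 [ 0.435 -0.601  0.05 ] top bulb ctr [ 0.415 -0.524  0.05 ] left edge [ 0.416 -0.482  0.05 ]
0.08 [ 0.417 -0.527  0.08 ] top bulb ctr [ 0.416 -0.513  0.08 ] left edge [ 0.417 -0.472  0.08 ]
0.1 [ 0.405 -0.478  0.1  ] top bulb ctr [ 0.416 -0.506  0.1  ] left edge [ 0.417 -0.465  0.1  ]
0.12 [ 0.393 -0.428  0.12 ] top bulb ctr [ 0.417 -0.498  0.12 ] left edge [ 0.418 -0.458  0.12 ]
```

```bash
python3 -m jog '[0,-0.9,0,0,0,0,1, 0,-0.9,0,0,0,0,1, 0,-0.9,0,0,0,-0.1,1, 0,-0.9,-0.8,0,0,0,1, 0,0,-1,0,0,0,1, 0,0,-1,0,0,0,1, 0,0,-1,0,0,0,1, 0,0,-1,0,0,0,1, 0,0,-1,0,0,0,1, 0,0,-1,0,0,0,1]'
python3 -m jog '[0,0,-1,0,0,0,1, 0,0,-1,0,0,0,1, 0,0,-1,0,0,0,1, 0,0,0,0,0,0,0.7, 0,0,0,0,0,0,0.4, 0,0,0,0,0,0,0, 0,0,0,0,0,0,0, 0,0,0,0,0,0,0, 0,0,0,0,0,0,0, 0,0,0,0,0,0,0]' 30
python3 -m jog '[0,0,0,0,0,0,0, 0,0,0,0,0,0,0, 0,0,0,0,0,0,0, 0,0,0,0,0,0,0, 0,0,0,0,0,0,0, 0,0,0,0,0,0,0, 0,0,0.3,0,0,0,0, 0,0,1,0,0,0,0, 0,0,1,0,0,0,0, 0,0,1,0,0,0,0]' 30
```

```text
time_s: 28.4
eef_pos: [0.4965, -0.4195, 0.2515]
ee_rot: [-0.0, 0.997, -0.081, 0.0]
ft_force: [0.4, -0.3, 0.2]
gripper_width: 0.0873
finger_force: 0.0
time_s: 29.23
eef_pos: [0.496, -0.421, 0.1928]
ee_rot: [0.0, 0.997, -0.082, 0.0]
ft_force: [-0.1, -0.6, -0.5]
gripper_width: 0.0482
finger_force: 0.0
time_s: 30.07
eef_pos: [0.4957, -0.4205, 0.2586]
ee_rot: [-0.0, 0.997, -0.082, -0.0]
ft_force: [-0.7, -0.1, -1.3]
gripper_width: 0.0231
finger_force: 29.9
```

```bash
python3 -m jog '[0,0,1,0,0,0,0, 0,0,1,0,0,0,0, 0,0,1,0,0,0,0, 0.04,0.7,0,0,0,0.1,0, 0.04,0.95,0,0,0,0.1,0, 0.04,1,0,0,0,0.1,0, 0.04,1,0,0,0,0.1,0, 0.04,1,0,0,0,0.1,0, 0.04,1,0,0,0,0.1,0, 0.04,1,0,0,0,0.1,0]'
python3 -m jog '[0.04,1,0,0,0,0.1,0, 0.04,1,0,0,0,0.1,0, 0.04,1,0,0,0,0.1,0, 0.04,1,0,0,0,0.1,0, 0.04,1,0,0,0,0,0, 0.04,1,0,0,0,0,0, 0.04,1,0,0,0,0,0, 0.04,1,0,0,0,0,0, 0.04,1,0,0,0,0,0, 0.04,1,0,0,0,0,0]'
python3 -m jog '[0.05,1,0,0,0,0,0, 0.05,1,0,0,0,0,0, 0.05,1,0,0,0,0,0, 0.05,1,0,0,0,0,0, 0.05,1,0,0,0,0,0, 0.04,1,0,0,0,0,0, 0.04,1,0,0,0,0,0, 0.04,1,0,0,0,0,0, 0.04,0.9,0,0,0,0,0, 0.04,0.6,0,0,0,0,0]'
python3 - <<'E'
from h import *
print(env.observe()['joint_positions'].round(2),env.observe()['gripper_width'])
c=cam('side');im=cv2.cvtColor(c['image'],cv2.COLOR_RGB2BGR)
cv2.imwrite('pics/side7.png',cv2.resize(im[140:260,200:360],None,fx=5,fy=5,interpolation=cv2.INTER_CUBIC))
E
```

```text
time_s: 30.9
eef_pos: [0.5012, -0.2857, 0.3173]
ee_rot: [-0.0, 0.999, -0.046, -0.001]
ft_force: [0.1, 0.2, -1.1]
gripper_width: 0.0235
finger_force: 29.9
time_s: 31.73
eef_pos: [0.5093, -0.0858, 0.3181]
ee_rot: [0.0, 1.0, -0.027, 0.0]
ft_force: [0.8, 0.3, -0.9]
gripper_width: 0.0232
finger_force: 29.9
time_s: 32.57
eef_pos: [0.5177, 0.1053, 0.3182]
ee_rot: [-0.0, 1.0, -0.026, 0.0]
ft_force: [-0.2, 0.3, -1.1]
gripper_width: 0.0235
finger_force: 29.9
[ 0.72  0.28 -1.1   1.83  0.27  1.19 -2.09] 0.02350917886814867
```

View pics/side7.png

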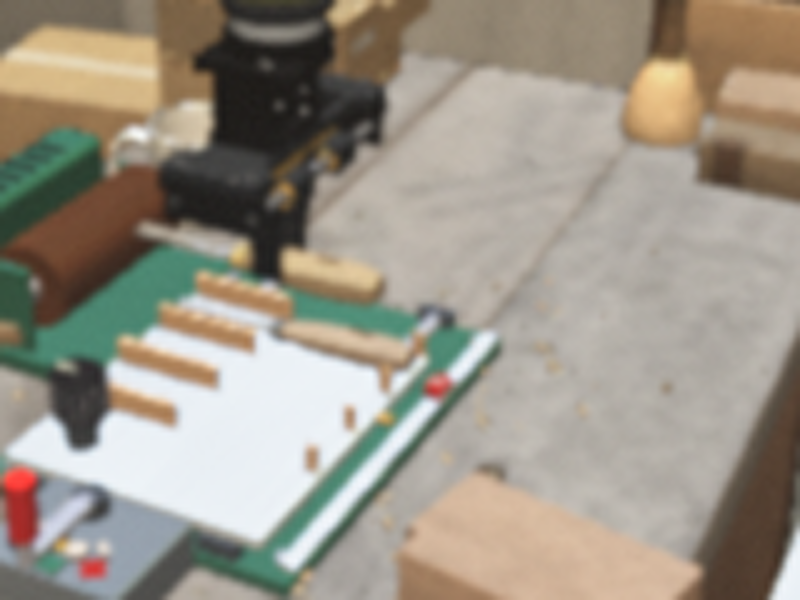

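```bash
python3 -m jog '[0,0,-0.7,0,0,0,0, 0,0,-0.7,0,0,0,0, 0,0,-0.8,0,0,0,0, 0,0,-0.8,0,0,0,0, 0,0,-0.6,0,0,0,0, 0,0,-0.3,0,0,0,0, 0,0,-0.2,0,0,0,0, 0,0,-0.1,0,0,0,0, 0,0,0,0,0,0,0, 0,0,0,0,0,0,0]'
python3 -m jog '[0,0,0,0,0,0,0.5, 0,0,0,0,0,0,0.5, 0,0,0,0,0,0,0.5, 0,0,0,0,0,0,0.5, 0,0,0,0,0,0,0.5, 0,0,0.5,0,0,0,0.5, 0,0,1,0,0,0,0.5, 0,0,1,0,0,0,0.5, 0,0,1,0,0,0,0.7, 0,0,1,0,0,0,1]'
python3 -m jog '[0.45,0.6,0.4,0,0,1,1, 0.45,0.6,0.4,0,0,1,1, 0.45,0.6,0,0,0,1,1, 0.45,0.6,0,0,0,1,1, 0.45,0.6,0,0,0,1,1, 0.45,0.6,0,0,0,1,1, 0.45,0.65,0,0,0,1,1, 0.45,0.7,0,0,0,1,1, 0.45,0.7,0,0,0,1,1, 0.45,0.7,0,0,0,1,1]'
python3 -m jog '[0,0,0,0,0,1,1, 0,0,0,0,0,1,1, 0,0,0,0,0,1,1, 0,0,0,0,0,1,1, 0,0,0,0,0,1,1, 0,0,0,0,0,1,1, 0,0,0,0,0,1,1, 0,0,0,0,0,1,1, 0,0,0,0,0,1,1, 0,0,0,0,0,1,1]'
python3 - <<'E'
from h import *
print(env.observe()['joint_positions'].round(2),env.observe()['gripper_width'])
c=cam('top');im=cv2.cvtColor(c['image'],cv2.COLOR_RGB2BGR)
cv2.imwrite('pics/top3.png',cv2.resize(im[110:240,160:380],None,fx=3.6,fy=3.6,interpolation=cv2.INTER_CUBIC))
E
```

```text
time_s: 33.45
eef_pos: [0.5188, 0.1022, 0.2345]
ee_rot: [-0.0, 1.0, -0.027, 0.0]
ft_force: [-0.2, 0.3, -0.3]
gripper_width: 0.0234
finger_force: 29.9
time_s: 34.28
eef_pos: [0.5183, 0.1025, 0.3256]
ee_rot: [-0.0, 1.0, -0.027, 0.0]
ft_force: [-0.5, -0.1, -1.0]
gripper_width: 0.0502
finger_force: 0.0
time_s: 35.12
eef_pos: [0.609, 0.2296, 0.3407]
ee_rot: [-0.0, 0.889, 0.457, 0.0]
ft_force: [-0.5, 0.3, 0.0]
gripper_width: 0.0869
finger_force: 0.0
time_s: 35.95
eef_pos: [0.6086, 0.2289, 0.3408]
ee_rot: [0.0, 0.561, 0.828, 0.0]
ft_force: [-0.6, -0.2, 0.7]
gripper_width: 0.0867
finger_force: 0.0
[ 0.46  0.74 -1.32  1.5   0.72  1.45 -0.49] 0.0867092838856231
```

View pics/top3.png

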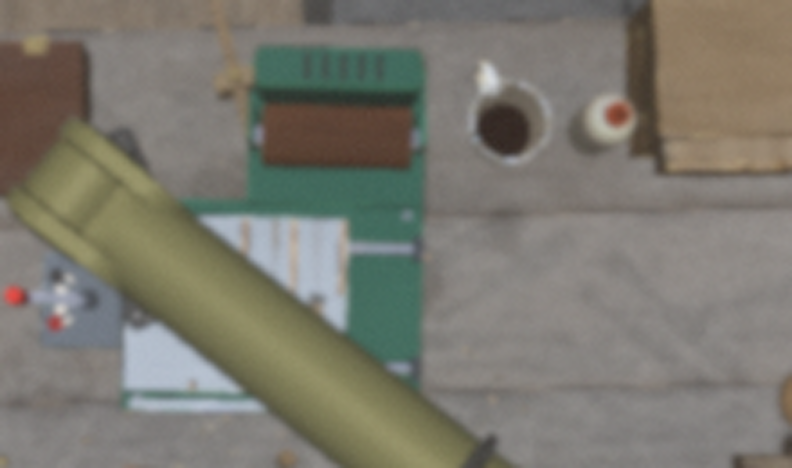

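Both gouges are off the bench; the arm hides the tray, with the handle of one just visible at (318,300). Winding now.

```bash
python3 -m jog '[0,0.1,-0.8,0,0,0,1, 0,0.05,-0.8,0,0,0,1, 0,0,-0.8,0,0,0,1, 0,0,-0.8,0,0,0,1, 0,0,-0.8,0,0,0,1, 0,0,-0.65,0,0,0,1, 0,0,0,0,0,0,0.5, 0,0,0,0,0,0,0, 0,0,0,0,0,0,0, 0,0,0,0,0,0,0]' 40
python3 -m jog '[0,0,0,0,0,0,0, 0,0,0,0,0,0,0, 0,0,0,0,0,0,0, 0,0,0,0,0,0,0, 0,0,0,0,0,0,0, 0,0,0,0,0,0,0, 0,0,0,0,0,0,0, 0,0,0,0,0,0,0, 0,0,0,0,0,0,0, 0,0,0,0,0,0,0]' 40
python3 -c "
from h import *;o=env.observe();print(o['joint_positions'].round(2),o['ft_torque'].round(2))"
python3 -m jog '[0,-0.06,0,0,0,-1,0, 0,-0.06,0,0,0,-1,0, 0,-0.06,0,0,0,-1,0, 0,-0.06,0,0,0,-1,0, 0,-0.06,0,0,0,-1,0, 0,-0.06,0,0,0,-1,0, 0,-0.06,0,0,0,-1,0, 0,-0.06,0,0,0,-1,0, 0,-0.06,0,0,0,-1,0, 0,-0.06,0,0,0,-1,0]'
python3 -c "
from h import *;o=env.observe();print(o['joint_positions'].round(2),o['ft_torque'].round(2))"
```

```text
time_s: 36.83
eef_pos: [0.6087, 0.2326, 0.2481]
ee_rot: [0.0, 0.563, 0.827, 0.001]
ft_force: [-0.4, 0.7, 0.2]
gripper_width: 0.0681
finger_force: 0.0
time_s: 37.67
eef_pos: [0.608, 0.2321, 0.2472]
ee_rot: [-0.0, 0.563, 0.827, -0.001]
ft_force: [-4.2, -2.7, 5.9]
gripper_width: 0.0392
finger_force: 40.0
[ 0.43  0.82 -1.24  1.59  0.79  1.32 -0.55] [-0.6   0.99 -0.03]
time_s: 38.5
eef_pos: [0.608, 0.2201, 0.2472]
ee_rot: [0.0, 0.891, 0.454, -0.001]
ft_force: [-4.4, -3.2, 4.6]
gripper_width: 0.0393
finger_force: 40.0
[ 0.38  0.69 -1.07  1.61  0.64  1.23 -1.44] [-0.61  1.05  0.18]
```

```bash
python3 -m jog '[-0.01,-0.06,0,0,0,-1,0, 0,-0.06,0,0,0,-1,0, -0.01,-0.06,0,0,0,-1,0, 0,-0.06,0,0,0,-1,0, -0.01,-0.06,0,0,0,-1,0, 0,-0.06,0,0,0,-1,0, -0.01,-0.06,0,0,0,-1,0, 0,-0.06,0,0,0,-1,0, -0.01,-0.06,0,0,0,-1,0, -0.01,-0.06,0,0,0,-1,0]'
python3 -c "
from h import *;o=env.observe();print(o['joint_positions'].round(2),o['ft_torque'].round(2))"
python3 -m jog '[0,0,0,0,0,0,0, 0,0,0,0,0,0,1, 0,0,0,0,0,0,1, 0,0,0,0,0,0,1, 0,0,0,0,0,0,1, 0,0,0,0,0,0,1, 0,0,0,0,0,0,1, 0,0,0,0,0,0,1, 0,0,0,0,0,1,1, 0,0,0,0,0,1,1]'
python3 -m jog '[0,0,0,0,0,1,1, 0,0,0,0,0,1,1, 0,0,0,0,0,1,1, 0,0,0,0,0,1,1, 0,0,0,0,0,1,1, 0,0,0,0,0,1,1, 0,0,0,0,0,1,1, 0,0,0,0,0,1,1, 0,0,0,0,0,1,1, 0,0,0,0,0,1,1]'
python3 -m jog '[0,0,0,0,0,1,1, 0,0,0,0,0,1,1, 0,0,0,0,0,1,1, 0,0,0,0,0,1,1, 0,0,0,0,0,1,1, 0,0,0,0,0,1,1, 0,0,0,0,0,1,1, 0,0,0,0,0,1,1, 0,0,0,0,0,0,0, 0,0,0,0,0,0,0]'
python3 -m jog '[0,0,0,0,0,0,0, 0,0,0,0,0,0,0, 0,0,0,0,0,0,0, 0,0,0,0,0,0,0, 0,0,0,0,0,0,0, 0,0,0,0,0,0,0, 0,0,0,0,0,0,0, 0,0,0,0,0,0,0, 0,0,0,0,0,0,0, 0,0,0,0,0,0,0]' 40
python3 -c "
from h import *;o=env.observe();print(o['joint_positions'].round(2),o['ft_torque'].round(2))"
```

```text
time_s: 39.33
eef_pos: [0.6074, 0.2075, 0.2472]
ee_rot: [0.001, 1.0, -0.029, 0.0]
ft_force: [-2.7, -3.6, 4.3]
gripper_width: 0.0396
finger_force: 40.0
[ 0.29  0.58 -0.88  1.62  0.48  1.17 -2.33] [-0.51  0.56  0.19]
time_s: 40.17
eef_pos: [0.6073, 0.2083, 0.2471]
ee_rot: [0.0, 0.997, 0.075, 0.0]
ft_force: [-0.4, -0.3, -0.2]
gripper_width: 0.0847
finger_force: 0.0
time_s: 41.0
eef_pos: [0.6074, 0.2081, 0.247]
ee_rot: [0.0, 0.839, 0.544, 0.0]
ft_force: [0.0, -0.7, -0.6]
gripper_width: 0.0872
finger_force: 0.0
time_s: 41.83
eef_pos: [0.6073, 0.2081, 0.2468]
ee_rot: [-0.0, 0.564, 0.826, 0.0]
ft_force: [-0.7, -0.1, -0.4]
gripper_width: 0.0799
finger_force: 0.0
time_s: 42.67
eef_pos: [0.6068, 0.2081, 0.247]
ee_rot: [-0.0, 0.563, 0.827, -0.001]
ft_force: [-3.9, -1.7, 3.1]
gripper_width: 0.0391
finger_force: 40.0
[ 0.49  0.81 -1.25  1.62  0.79  1.31 -0.52] [-0.48  0.82 -0.01]
```

Second 2 rad, then release, unwind and regrip.

```bash
python3 -m jog '[0,-0.06,0,0,0,-1,0, 0,-0.06,0,0,0,-1,0, -0.01,-0.06,0,0,0,-1,0, 0,-0.06,0,0,0,-1,0, 0,-0.06,0,0,0,-1,0, -0.01,-0.06,0,0,0,-1,0, 0,-0.06,0,0,0,-1,0, 0,-0.06,0,0,0,-1,0, -0.01,-0.06,0,0,0,-1,0, 0,-0.06,0,0,0,-1,0]'
python3 -m jog '[0,-0.06,0,0,0,-1,0, 0,-0.06,0,0,0,-1,0, -0.01,-0.06,0,0,0,-1,0, 0,-0.06,0,0,0,-1,0, 0,-0.06,0,0,0,-1,0, -0.01,-0.06,0,0,0,-1,0, 0,-0.06,0,0,0,-1,0, 0,-0.06,0,0,0,-1,0, -0.01,-0.06,0,0,0,-1,0, 0,-0.06,0,0,0,-1,0]'
python3 -c "
from h import *;o=env.observe();print(o['joint_positions'].round(2),o['ft_torque'].round(2))"
python3 -m jog '[0,0,0,0,0,0,0, 0,0,0,0,0,0,1, 0,0,0,0,0,0,1, 0,0,0,0,0,0,1, 0,0,0,0,0,0,1, 0,0,0,0,0,0,1, 0,0,0,0,0,0,1, 0,0,0,0,0,0,1, 0,0,0,0,0,1,1, 0,0,0,0,0,1,1]'
python3 -m jog '[0,0,0,0,0,1,1, 0,0,0,0,0,1,1, 0,0,0,0,0,1,1, 0,0,0,0,0,1,1, 0,0,0,0,0,1,1, 0,0,0,0,0,1,1, 0,0,0,0,0,1,1, 0,0,0,0,0,1,1, 0,0,0,0,0,1,1, 0,0,0,0,0,1,1]'
python3 -m jog '[0,0,0,0,0,1,1, 0,0,0,0,0,1,1, 0,0,0,0,0,1,1, 0,0,0,0,0,1,1, 0,0,0,0,0,1,1, 0,0,0,0,0,1,1, 0,0,0,0,0,1,1, 0,0,0,0,0,1,1, 0,0,0,0,0,0,0, 0,0,0,0,0,0,0]'
python3 -m jog '[0,0,0,0,0,0,0, 0,0,0,0,0,0,0, 0,0,0,0,0,0,0, 0,0,0,0,0,0,0, 0,0,0,0,0,0,0, 0,0,0,0,0,0,0, 0,0,0,0,0,0,0, 0,0,0,0,0,0,0, 0,0,0,0,0,0,0, 0,0,0,0,0,0,0]' 40
python3 -c "
from h import *;o=env.observe();print(o['joint_positions'].round(2),o['ft_torque'].round(2))"
```

```text
time_s: 43.5
eef_pos: [0.6066, 0.1959, 0.247]
ee_rot: [0.0, 0.891, 0.454, -0.0]
ft_force: [-2.3, -2.5, 1.6]
gripper_width: 0.0391
finger_force: 40.0
time_s: 44.33
eef_pos: [0.6062, 0.1835, 0.2469]
ee_rot: [0.001, 1.0, -0.029, 0.0]
ft_force: [-1.1, -2.5, 2.8]
gripper_width: 0.0393
finger_force: 40.0
[ 0.34  0.57 -0.89  1.64  0.48  1.16 -2.3 ] [-0.47  0.44  0.21]
time_s: 45.17
eef_pos: [0.6061, 0.1843, 0.2471]
ee_rot: [0.0, 0.997, 0.075, 0.0]
ft_force: [0.6, -0.6, 0.8]
gripper_width: 0.0851
finger_force: 0.0
time_s: 46.0
eef_pos: [0.6062, 0.1841, 0.247]
ee_rot: [0.0, 0.839, 0.544, 0.0]
ft_force: [1.1, 0.3, -0.9]
gripper_width: 0.0872
finger_force: 0.0
time_s: 46.83
eef_pos: [0.6061, 0.1841, 0.2468]
ee_rot: [-0.0, 0.564, 0.826, 0.0]
ft_force: [0.2, 0.7, -0.4]
gripper_width: 0.0801
finger_force: 0.0
time_s: 47.67
eef_pos: [0.6056, 0.1841, 0.247]
ee_rot: [-0.0, 0.563, 0.827, -0.001]
ft_force: [-4.6, -2.9, 4.2]
gripper_width: 0.0393
finger_force: 40.0
[ 0.54  0.8  -1.26  1.64  0.78  1.3  -0.49] [-0.44  0.8   0.03]
```

```bash
python3 -m jog '[0,-0.06,0,0,0,-1,0, 0,-0.06,0,0,0,-1,0, -0.01,-0.06,0,0,0,-1,0, 0,-0.06,0,0,0,-1,0, 0,-0.06,0,0,0,-1,0, -0.01,-0.06,0,0,0,-1,0, 0,-0.06,0,0,0,-1,0, 0,-0.06,0,0,0,-1,0, -0.01,-0.06,0,0,0,-1,0, 0,-0.06,0,0,0,-1,0]'
python3 -m jog '[0,-0.06,0,0,0,-1,0, 0,-0.06,0,0,0,-1,0, -0.01,-0.06,0,0,0,-1,0, 0,-0.06,0,0,0,-1,0, 0,-0.06,0,0,0,-1,0, 0,0,0,0,0,0,0, 0,0,0,0,0,0,0, 0,0,0,0,0,0,0, 0,0,0,0,0,0,0, 0,0,0,0,0,0,0]'
python3 - <<'E'
from h import *
o=env.observe();print(o['joint_positions'].round(2),o['ft_torque'].round(2))
a=cv2.cvtColor(cam('top')['image'],cv2.COLOR_RGB2BGR);b=cv2.cvtColor(cam('side')['image'],cv2.COLOR_RGB2BGR)
A=cv2.resize(a[165:240,180:300],(800,0+500),interpolation=cv2.INTER_CUBIC)[:,:];B=cv2.resize(b[190:245,240:330],(800,489),interpolation=cv2.INTER_CUBIC)
cv2.imwrite('pics/c1.png',np.vstack([cv2.resize(A,(480,300)),cv2.resize(B,(480,300))]))
E
```

```text
time_s: 48.5
eef_pos: [0.6054, 0.1719, 0.247]
ee_rot: [0.0, 0.891, 0.454, -0.0]
ft_force: [-2.2, -0.8, 1.8]
gripper_width: 0.0391
finger_force: 40.0
time_s: 49.33
eef_pos: [0.6054, 0.1657, 0.2469]
ee_rot: [0.0, 0.975, 0.221, -0.0]
ft_force: [-2.1, -3.3, 2.8]
gripper_width: 0.039
finger_force: 40.0
[ 0.44  0.61 -0.99  1.66  0.54  1.18 -1.81] [-0.73  0.5  -0.  ]
```

View pics/c1.png

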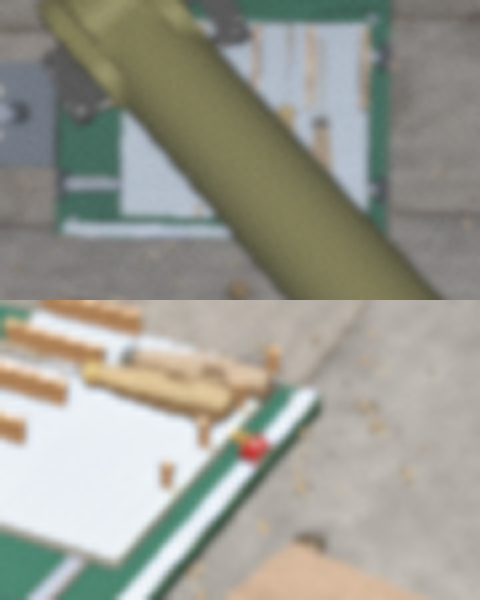

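Side view: both gouges lie in their slots. The pointer (240,436) is just short of the red mark (254,448). I'll retreat to measure from above.

```bash
python3 -m jog '[0,0,0,0,0,0,1, 0,0,0,0,0,0,1, 0,0,0,0,0,0,1, 0,0,0,0,0,0,1, 0,0,0,0,0,0,1, 0,0,0,0,0,0,1, 0,0,0.8,0,0,0,1, 0,0,1,0,0,0,1, 0,0,1,0,0,0,1, 0,0,1,0,0,0,1]'
python3 -m jog '[0,1,1,0,0,0,1, 0,1,1,0,0,0,1, 0,1,0,0,0,0,1, 0,1,0,0,0,0,1, 0,1,0,0,0,0,1, 0,1,0,0,0,0,1, 0,1,0,0,0,0,1, 0,1,0,0,0,0,1, 0,1,0,0,0,0,1, 0,1,0,0,0,0,1]'
cat > m.py <<'E'
from h import *
c=vision.camera('top');im=c['image'].astype(float)
for _ in range(9): im+=vision.camera('top')['image']
im/=10
R=im[215:230,225:268];r=R[...,0]-R[...,1]   # redness
y=np.minimum(R[...,0],R[...,1])-R[...,2]     # yellowness
ys,xs=np.mgrid[215:230,225:268]
w=np.clip(r-40,0,None);mk=(np.sum(w*xs)/w.sum(),np.sum(w*ys)/w.sum())
print('mark px',np.round(mk,2),ray(c,*mk,.03).round(4))
np.set_printoptions(linewidth=250)
print(y[4:12].round(0).astype(int));print(r[4:12].round(0).astype(int))
E
python3 m.py
```

```text
time_s: 50.27
eef_pos: [0.6052, 0.1665, 0.3251]
ee_rot: [-0.0, 0.975, 0.221, 0.0]
ft_force: [0.8, 0.0, 0.2]
gripper_width: 0.0865
finger_force: 0.0
time_s: 51.1
eef_pos: [0.6051, 0.3672, 0.3644]
ee_rot: [-0.0, 0.975, 0.221, 0.0]
ft_force: [0.1, 0.2, -0.3]
gripper_width: 0.0869
finger_force: 0.0
mark px [249.97 223.24] [0.4201 0.0399 0.03  ]
[[ 21  17  13  12   6  -4 -14 -19 -20 -21 -21 -20 -20 -20 -21 -20 -16  -9  -7 -14 -19 -17  -8  10  20  22  18   4 -10 -15 -10   2  15  17  17  16  16  14   1 -13 -18 -19 -19]
 [ 24  22  19  17  11   1  -8 -16 -20 -22 -22 -22 -21 -21 -21 -20 -19 -17 -16 -19 -20 -19 -13   5  20  22   9  -3 -11 -16 -16  -9   5  15  16  15  16  14  -1 -14 -18 -19 -19]
 [ 26  24  23  21  18  12   3  -6 -14 -20 -22 -22 -22 -22 -21 -20 -20 -20 -20 -20 -21 -18  -7   8  18  18  11   7   0 -13 -19 -18  -9   4   6   6   6   4 -10 -19 -21 -21 -22]
 [ 28  27  25  24  21  19  13   5  -6 -13 -18 -21 -22 -22 -22 -22 -21 -22 -22 -22 -22 -17  -5   2  10  10   5   1  -3 -10 -21 -23 -20 -15 -11 -10 -11 -14 -20 -22 -23 -23 -23]
 [ 29  28  27  25  24  22  19  14   5  -4 -12 -17 -19 -20
[... 1344 characters left out ...]
 [  2   2   2   1   2   1   0  -1  -3  -6  -7  -9  -9 -10  -9  -9 -10 -10 -11 -11 -11  -5  13  42  58  49  46  50  28   0 -10 -12 -12 -12 -11 -10 -10 -10 -10 -11 -11 -11 -11]
 [  2   2   2   2   2   1   1   1   0  -2  -3  -5  -6  -5  -5  -6  -7  -8  -9  -9  -9  -4  13  39  52  43  41  45  27   0 -12 -13 -13 -14 -14 -13 -11  -9  -8  -8  -8  -8  -8]
 [  2   2   2   2   2   2   2   1   1   1   0  -1  -1  -2  -1  -2  -2  -3  -3  -3  -4  -1   8  20  26  23  22  23  14   1  -6  -8  -8  -8  -8  -7  -6  -4  -4  -4  -4  -4  -3]
 [  2   2   2   2   2   2   2   2   2   2   1   1   0   0   0   1   1   1   1   1   1   2   4   6   8   7   7   7   5   1   0  -1   0   0   0   0   0   1   1   0   0   1   1]]
```

```bash
python3 -m jog '[0,-1,0,0,0,0,1, 0,-1,0,0,0,0,1, 0,-1,0,0,0,0,1, 0,-1,0,0,0,0,1, 0,-1,0,0,0,0,1, 0,-1,0,0,0,0,1, 0,-1,0,0,0,0,1, 0,-1,0,0,0,0,1, 0,-1,-0.9,0,0,0,1, 0,-1,-1,0,0,0,1]'
python3 -m jog '[0,0,-1,0,0,0,1, 0,0,-1,0,0,0,1, 0,0,-1,0,0,0,1, 0,0,-1,0,0,0,1, 0,0,0,0,0,0,0.5, 0,0,0,0,0,0,0, 0,0,0,0,0,0,0, 0,0,0,0,0,0,0, 0,0,0,0,0,0,0, 0,0,0,0,0,0,0]' 40
python3 -m jog '[0,0,0,0,0,0,0, 0,0,0,0,0,0,0, 0,0,0,0,0,0,0, 0,0,0,0,0,0,0, 0,0,0,0,0,0,0, 0,-0.03,0,0,0,-0.5,0, 0,-0.03,0,0,0,-0.5,0, 0,-0.03,0,0,0,-0.5,0, 0,-0.01,0,0,0,-0.2,0, 0,0,0,0,0,0,0]' 40
python3 -m jog '[0,0,0,0,0,0,0, 0,0,0,0,0,0,1, 0,0,0,0,0,0,1, 0,0,0,0,0,0,1, 0,0,0,0,0,0,1, 0,0,0,0,0,0,1, 0,0,0.8,0,0,0,1, 0,0,1,0,0,0,1, 0,0,1,0,0,0,1, 0,0,1,0,0,0,1]'
python3 -m jog '[0,1,1,0,0,0,1, 0,1,1,0,0,0,1, 0,1,0,0,0,0,1, 0,1,0,0,0,0,1, 0,1,0,0,0,0,1, 0,1,0,0,0,0,1, 0,1,0,0,0,0,1, 0,1,0,0,0,0,1, 0,1,0,0,0,0,1, 0,1,0,0,0,0,1]'
cat > m2.py <<'E'
from h import *
np.set_printoptions(linewidth=200)
im=np.mean([vision.camera('top')['image'].astype(float) for _ in range(6)],0)
xs=np.arange(244,256)
y=(np.minimum(im[...,0],im[...,1])-im[...,2]);r=im[...,0]-im[...,1]
for k,a,rows in(('yel',y,(218,219,220,221)),('red',r,(222,223,224,225))):
    for q in rows:
        w=a[q,244:256]; b=np.clip(w-np.median(np.r_[a[q,236:241],a[q,238:243]]),0,None); b[b<4]=0
        print(k,q,w.round(0).astype(int),'c',round((b*xs).sum()/b.sum(),2))
print('bright',im[224,244:256].mean(-1).round(0),im[223,244:256,2].round(0))
E
python3 m2.py
```

```text
time_s: 52.43
eef_pos: [0.6057, 0.165, 0.3262]
ee_rot: [0.0, 0.975, 0.221, 0.002]
ft_force: [0.6, 0.3, -0.2]
gripper_width: 0.0871
finger_force: 0.0
time_s: 53.27
eef_pos: [0.6052, 0.1661, 0.2451]
ee_rot: [0.0, 0.975, 0.221, 0.0]
ft_force: [0.1, -0.3, 0.7]
gripper_width: 0.0552
finger_force: 0.0
time_s: 54.1
eef_pos: [0.6054, 0.1636, 0.245]
ee_rot: [0.001, 0.991, 0.137, 0.0]
ft_force: [-0.1, -2.7, 0.5]
gripper_width: 0.0389
finger_force: 40.0
time_s: 54.93
eef_pos: [0.6051, 0.1646, 0.323]
ee_rot: [-0.0, 0.99, 0.138, 0.0]
ft_force: [0.9, -0.6, 0.4]
gripper_width: 0.0853
finger_force: 0.0
time_s: 55.77
eef_pos: [0.6051, 0.3653, 0.3624]
ee_rot: [-0.0, 0.99, 0.138, 0.0]
ft_force: [-0.3, 0.4, -0.4]
gripper_width: 0.087
finger_force: 0.0
yel 218 [ -3 -16 -18  -6  12  23  26  24  18   5 -13 -16] c 249.86
yel 219 [ -9 -17 -18 -10   9  25  28  22  11  -4 -15 -17] c 249.9
yel 220 [-17 -20 -20 -13   4  27  31  18   2  -9 -16 -18] c 250.07
yel 221 [-21 -20 -18  -7  10  23  27  20  10   1 -13 -20] c 250.21
red 222 [-14 -14 -10   6  30  43  38  36  38  20  -2 -12] c 250.3
red 223 [-12 -10  -5  12  42  58  50  48  50  29   0 -11] c 250.2
red 224 [ -9  -9  -4  12  38  52  44  42  45  26   0 -11] c 250.22
red 225 [-3 -3 -1  8 20 26 23 22 23 14  0 -6] c 250.14
bright [160. 161. 157. 146. 131. 125. 134. 136. 127. 131. 150. 164.] [186. 185. 179. 157. 120.  99. 110. 113. 104. 125. 162. 184.]
```

```bash
cat > m3.py <<'E'
from h import *
np.set_printoptions(linewidth=200)
cur=cv2.cvtColor(np.mean([vision.camera('top')['image'].astype(float) for _ in range(4)],0).astype(np.uint8),cv2.COLOR_RGB2BGR)
cur=cv2.resize(cur[110:240,160:380],None,fx=3.6,fy=3.6,interpolation=cv2.INTER_CUBIC).astype(float)
cv2.imwrite('pics/cur.png',cur)
def edge(im,lo,hi,rows):   # sub-pixel column of the steepest red-channel edge
    p=im[rows[0]:rows[1],lo:hi,2].mean(0);g=np.abs(np.gradient(cv2.GaussianBlur(p[None],(0,0),2)[0]))
    g[g<g.max()*.3]=0
    k=g.argmax();s=slice(max(0,k-5),k+6);return lo+(np.arange(len(g))[s]*g[s]).sum()/g[s].sum()
def yc(im,lo,hi,rows):
    a=np.minimum(im[...,1],im[...,2])-im[...,0];out=[]
    for r in range(*rows,2):
        w=a[r,lo:hi];b=w-np.percentile(w,20);b[b<b.max()*.4]=0;out.append(round((b*np.arange(lo,hi)).sum()/b.sum(),1))
    return out
i1=cv2.imread('pics/top1.png').astype(float);i2=cv2.imread('pics/top2.png').astype(float)
print('left/right edge q26',edge(i1,132,165,(290,340)),edge(i1,355,385,(300,340)))
print('home right',edge(i2,330,365,(300,340)))
print('cur',edge(cur,150,225,(290,340)),edge(cur,380,416,(300,340)))
print('ptr q26',yc(i1,278,302,(393,402)),'home',yc(i2,255,280,(393,402)),'cur',yc(cur,310,345,(390,400)))
a=cur[...,2]-cur[...,1]
for im in(i1,i2,cur):
    a=(im[...,2]-im[...,1])[404:414,305:350].mean(0);b=a-a.min();b[b<b.max()*.3]=0
    print('mark',(b*np.arange(305,350)).sum()/b.sum())
E
python3 m3.py
```

```text
left/right edge q26 145.10542593161009 367.84030745789363
home right 346.03254976112476
cur 183.82840303784357 405.9025222668769
ptr q26 [np.float64(287.9), np.float64(287.6), np.float64(287.9), np.float64(288.0), np.float64(288.1)] home [np.float64(266.1), np.float64(266.2), np.float64(266.4), np.float64(266.1), np.float64(266.0)] cur [np.float64(326.1), np.float64(325.9), np.float64(325.3), np.float64(324.9), np.float64(324.9)]
mark 326.00322710770473
mark 326.0193162531318
mark 326.02999129540234[ WARN:0@1.287] global loadsave.cpp:1063 imwrite_ Unsupported depth image for selected encoder is fallbacked to CV_8U.
```

Pointer measures 326.1 against the mark's 326.0 crop px, so it is aligned to about 0.3 mm. Now I'll return the lever.

```bash
python3 -m jog '[-0.63,0.13,0,0,0,0,1, -0.63,0.13,0,0,0,0,1, -0.63,0.13,0,0,0,0,1, -0.63,0.13,0,0,0,0,1, 0,0,-0.8,0,0,0,1, 0,0,-0.8,0,0,0,1, 0,0,-0.8,0,0,0,1, 0,0,-0.8,0,0,0,1, 0,0,-0.8,0,0,0,1, 0,0,-0.9,0,0,0,1]' 15
python3 -m jog '[0,0,0,0,0,0,0.5, 0,0,0,0,0,0,0.3, 0,0,0,0,0,0,0, 0,0,0,0,0,0,0, 0,0,0,0,0,0,0, 0,0,0,0,0,0,0, 0,0,0,0,0,0,0, 0,0,0,0,0,0,0, 0,0,0,0,0,0,0, 0,0,0,0,0,0,0]' 15
python3 -m jog '[0,0,0,0,0,0,0, 0,0,0,0,0,0,0, 0,0,0,0,0,0,0, 0,0,0,0,0,0,0, 0,0,0,0,0,0,0, 0,0,0,0,0,0,0, 0,0,0,0,0,0,0, 0,0,0,0,0,0,0, 0,0,0,0,0,0,0, 0,0,0,0,0,0,0]' 15
```

```text
time_s: 57.1
eef_pos: [0.5552, 0.3741, 0.2625]
ee_rot: [-0.0, 0.991, 0.137, 0.0]
ft_force: [1.2, 0.2, -0.3]
gripper_width: 0.087
finger_force: 0.0
time_s: 57.93
eef_pos: [0.5548, 0.3746, 0.263]
ee_rot: [0.0, 0.991, 0.137, -0.0]
ft_force: [0.5, -0.1, -1.0]
gripper_width: 0.0277
finger_force: 0.9
time_s: 58.77
eef_pos: [0.5536, 0.3774, 0.2631]
ee_rot: [-0.003, 0.99, 0.139, 0.0]
ft_force: [0.2, 8.6, -4.9]
gripper_width: 0.0193
finger_force: 15.0
```

```bash
python3 -m jog '[-0.2,0,0,0,0,0,0, -0.2,0,0,0,0,0,0, -0.2,-0.01,0,0,0,0,0, -0.2,-0.03,0,0,0,0,0, -0.2,-0.04,0,0,0,0,0, -0.2,-0.06,0,0,0,0,0, -0.2,-0.08,0,0,0,0,0, -0.2,-0.09,0,0,0,0,0, -0.2,-0.1,0,0,0,0,0, -0.2,-0.1,0,0,0,0,0]'
python3 -m jog '[-0.1,-0.05,0,0,0,0,0, 0,0,0,0,0,0,0, 0,0,0,0,0,0,0.5, 0,0,0,0,0,0,1, 0,0,0,0,0,0,1, 0,0,0,0,0,0,1, 0,0,0,0,0,0,1, 0,0,0.5,0,0,0,1, 0,0,1,0,0,0,1, 0,0,1,0,0,0,1]'
python3 -m jog '[0,0,1,0,0,0,1, 0,0,1,0,0,0,1, 0,0,1,0,0,0,1, 0,0.5,1,0,0,0,1, 0,1,0,0,0,0,1, 0,1,0,0,0,0,1, 0,1,0,0,0,0,1, 0,1,0,0,0,0,1, 0,1,0,0,0,0,1, 0,1,0,0,0,0,1]'
python3 m3.py 2>/dev/null
python3 - <<'E'
from h import *
def pic(n):return cv2.cvtColor(cam(n)['image'],cv2.COLOR_RGB2BGR)
A=cv2.resize(pic('top')[110:240,160:380],(508,300),interpolation=cv2.INTER_CUBIC);B=cv2.resize(pic('side')[140:270,170:390],(508,300),interpolation=cv2.INTER_CUBIC)
cv2.imwrite('pics/fin.png',np.vstack([A,B]))
s=cam('side')
im=s['image'].astype(int);m=(im[...,0]-np.maximum(im[...,1],im[...,2])>90);ys,xs=np.nonzero(m[200:260,180:235])
print('red blob side px',xs.mean()+180,ys.min()+200,ys.max()+200,len(xs))
E
```

```text
time_s: 59.6
eef_pos: [0.5126, 0.3679, 0.2634]
ee_rot: [-0.004, 0.99, 0.14, 0.0]
ft_force: [-2.5, 8.2, -3.0]
gripper_width: 0.0193
finger_force: 15.0
time_s: 60.43
eef_pos: [0.5129, 0.3629, 0.3136]
ee_rot: [0.0, 0.991, 0.137, -0.001]
ft_force: [-0.2, 1.2, 0.1]
gripper_width: 0.0651
finger_force: 0.0
time_s: 61.27
eef_pos: [0.5131, 0.494, 0.3938]
ee_rot: [-0.0, 0.991, 0.137, 0.0]
ft_force: [0.8, 1.0, -0.1]
gripper_width: 0.0868
finger_force: 0.0
left/right edge q26 145.10542593161009 367.84030745789363
home right 346.03254976112476
cur 183.83646230383928 405.9010477194319
ptr q26 [np.float64(287.9), np.float64(287.6), np.float64(287.9), np.float64(288.0), np.float64(288.1)] home [np.float64(266.1), np.float64(266.2), np.float64(266.4), np.float64(266.1), np.float64(266.0)] cur [np.float64(326.1), np.float64(325.9), np.float64(325.6), np.float64(324.9), np.float64(324.9)]
mark 326.00322710770473
mark 326.0193162531318
mark 326.03294774631036
red blob side px 216.8918918918919 235 249 74
```

View pics/fin.png

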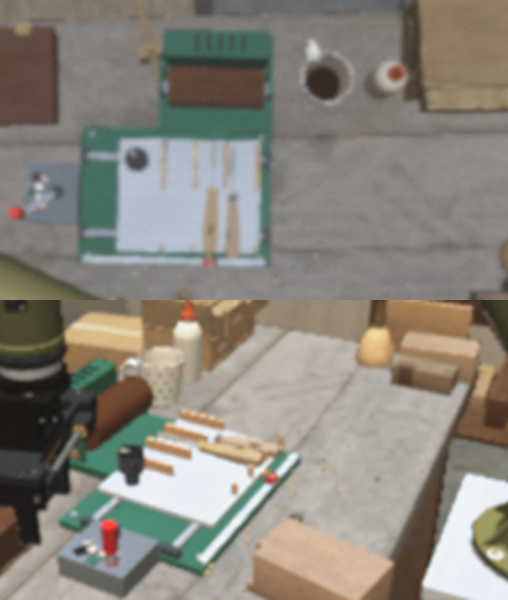

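The lever is back at its red position (16,213). The right gouge (handle x≈233, blade ≈229) looks off its slot centre (≈241), so I'll check it numerically.

```bash
python3 - <<'E'
from h import *
np.set_printoptions(linewidth=220)
im=np.mean([vision.camera('top')['image'].astype(float) for _ in range(3)],0)
y=im[...,0]-im[...,2]; b=im.mean(-1)
print('cols',np.arange(240,276))
for r in range(170,222,3): print(r,'Y',(y[r,240:276]).astype(int))
for r in range(170,196,4): print(r,'B',(b[r,240:276]).astype(int))
E
```

```text
cols [240 241 242 243 244 245 246 247 248 249 250 251 252 253 254 255 256 257 258 259 260 261 262 263 264 265 266 267 268 269 270 271 272 273 274 275]
170 Y [-22 -21 -20 -18 -15 -15 -19 -21 -21 -21 -20 -19 -19 -20 -22 -23 -20 -15 -14 -18 -20 -21 -20 -22 -23 -23 -24 -22 -23 -22 -21 -18 -17 -19 -23 -25]
173 Y [-24 -23 -16   3  18   6 -14 -23 -24 -23 -22 -16  -8  -8 -16 -20 -11   7  13  -1 -15 -19 -22 -23 -23 -23 -24 -23 -23 -18  -5  14  14  -3 -21 -24]
176 Y [-25 -23 -15   5  20   9 -12 -22 -24 -24 -21 -16  -8 -11 -18 -21 -12   8  16   2 -10 -16 -21 -24 -24 -23 -24 -24 -23 -17   0  20  20   0 -14 -15]
179 Y [-24 -23 -16   2  18   7 -13 -22 -23 -24 -22 -16 -11 -13 -20 -21 -13   6  13   0 -12 -17 -21 -24 -24 -24 -24 -24 -23 -16   2  21  15  -6 -17 -15]
182 Y [-24 -23 -16   1  15   3 -16 -23 -24 -24 -22 -18 -14 -17 -21 -21 -13   7  11  -5 -15 -18 -21 -23 -24 -24 -23 -24 -24 -15   4  26  23   1 -16 -15]
185 Y [-24 -23 -17   0  11  -1 -17 -23 -25 -24 -23 -22 -22 -22 -23 -20  -5  13  11  -6 -12 -15 -20 -24 -23 -24 -23 -23 -23 -15   5  27  23  -2 -21 -25]
188 Y [-23 -23 -17   0   9  -3 -18 -2
[... 2150 characters left out ...]
174 182 182 171 161 161 163 162 168 180 187 188 188 189 188 187 183 173 159 145 132 118 102]
182 B [190 188 185 178 170 173 183 188 189 189 186 181 177 178 186 184 174 162 156 158 160 168 181 189 190 190 189 189 189 184 173 154 133 105  89  86]
186 B [192 192 191 185 177 177 188 190 192 191 190 187 187 189 189 186 175 166 167 174 176 180 186 190 190 191 191 191 189 185 174 161 141 115  97  94]
190 B [192 191 188 177 170 175 186 191 192 188 184 179 178 184 188 186 177 170 178 184 182 184 189 192 192 192 193 191 192 187 175 163 145 118 100  96]
194 B [193 193 193 194 193 195 194 193 188 174 157 148 146 152 169 186 191 187 178 159 147 148 161 177 188 192 192 192 191 190 191 185 161 124 101  97]
```

```bash
python3 - <<'E'
from h import *
c=vision.camera('top')
for n,u,v,z in [('d2',244,182,.061),('d3',257.7,182,.061),('d4',271.4,182,.061),('b h',251,204,.053),('b right edge',254.1,202,.053),('c left edge',257.9,202,.053),('c ctr',260.5,206,.053),('c right',263.4,206,.053),('c butt',260.4,221.5,.053),('c blade',260,179,.048),('c hstart',260,194.5,.053),('b hstart',251.5,190.7,.053)]:
    print(n,ray(c,u,v,z).round(4))
s=vision.camera('side');im=cv2.cvtColor(s['image'],cv2.COLOR_RGB2BGR)
P=lambda p:proj(s,p).round(1)
R=np.array([[.9988,.048],[-.048,.9988]])
for o in(-56,-40): # predicted butt/top px for both hypotheses
    t=np.array([.5397,.0356])
    for x in(-.09,-.02): print(o,x,P([*(t+R@[x,o/1e3]),.066]))
y=(np.minimum(im[...,2],im[...,1]).astype(int)-im[...,0])
np.set_printoptions(linewidth=220)
for r in range(198,216): print(r,y[r,255:292])
o=env.observe();print(o['joint_positions'].round(2))
E
```

```text
d2 [0.5906 0.0598 0.061 ]
d3 [0.589  0.0035 0.061 ]
d4 [ 0.5875 -0.0529  0.061 ]
b h [0.4996 0.0336 0.053 ]
b right edge [0.5074 0.0206 0.053 ]
c left edge [0.507  0.0049 0.053 ]
c ctr [ 0.4902 -0.0053  0.053 ]
c right [ 0.4899 -0.0173  0.053 ]
c butt [ 0.4266 -0.003   0.053 ]
c blade [ 0.6024 -0.0067  0.048 ]
c hstart [ 0.5377 -0.0047  0.053 ]
b hstart [0.5544 0.03   0.053 ]
-56 -0.09 [286.4 199.6]
-56 -0.02 [270.  195.3]
-40 -0.09 [284.7 201.4]
-40 -0.02 [268.1 197.1]
198 [ 37  35  31  25  15  -1  -8  -9 -15 -11  -3   0  -2  -2  -1  -1  -2   0   4   4   3   5   8  12  12  10   8   9   8   8   8   9  13  16  15  20  26]
199 [ 41  41  41  37  22   1  -7 -10  -4   3  14  19  19  18  18  16  15  14  12   8   6   8  11  16  15  12  10  10  10  10   9   8  11  12  14  28  37]
200 [38 43 45 42 25  1 -9 -4  6 14 23 28 30 29 29 27 26 26 24 21 21 21 22 21 19 18 16 17 16 12 10  9  9  9 14 28 36]
201 [30 47 55 52 34 11  4  8 16 24 30 33 32 31 29 30 31 29 29 29 28 28 28 26 25 24 24 24 21 20 17 15 14 11 16 27 36]
202 [27 54 62 56 45 35 32 32 35 36 38 38 36 36 35 34 31 31 31 28 29 30 28 28 27 26 
[... 1305 characters left out ...]
 11  -1  -7  -1   3  -8 -26 -36 -36 -33]
212 [-11 -10 -10 -11 -11 -10 -10  -9 -10 -10  -9 -10 -10 -10 -10 -10 -10 -11 -11 -12 -13  -2  17  35  28   8  -5  -9  -6   0   5  -5 -26 -36 -35 -32 -28]
213 [-10 -10 -10 -10 -11 -10 -10 -10 -10 -10 -10 -10 -10 -11 -10 -10 -10 -10 -10 -10 -11 -10  10  30  16  -7 -11  -7   8  29  35  13 -14 -24 -23 -24 -17]
214 [-11 -10 -11  -9 -10 -10 -10 -10 -10 -10 -10 -10 -10  -9 -10 -10 -10 -10 -10 -10 -10 -10   9  28  11  -9  -9  -2  28  56  58  43  25  15   4 -13 -11]
215 [-11 -10 -11 -10 -10 -10 -10 -10 -10 -10  -9 -10 -10 -10 -10 -10 -11  -9 -10 -10 -10  -9   8  27  13  -4  -8   3  28  46  47  34  18   9  -2  -8 -14]
[-0.19  0.65 -0.99  1.26  0.53  1.5  -2.41]
```

The camera shows the right gouge was knocked about 15 mm left and 10 mm towards me, still inside its slot. I'll re-centre it by closing the fingers about the slot line, without lifting.

```bash
python3 -m jog '[0,-0.7,0,0,0,0,1, 0,-1,0,0,0,0,1, 0,-1,0,0,0,0,1, 0,-1,0,0,0,0,1, 0,-1,0,0,0,0,1, 0,-1,0,0,0,0,1, 0,-1,0,0,0,0,1, 0,-1,0,0,0,0,1, 0,-1,0,0,0,0,1, 0,-1,0,0,0,0,1]'
python3 -m jog '[0,-1,0,0,0,-0.2,1, 0,-1,0,0,0,-0.2,1, 0,-1,0,0,0,-0.2,0.8, 0,-1,0,0,0,-0.2,0.6, 0,-1,0,0,0,-0.2,0.6, 0,-1,0,0,0,-0.2,0.6, 0,-1,0,0,0,-0.2,0.6, 0,-1,0,0,0,-0.2,0.6, 0,-1,0,0,0,-0.2,0.6, 0,-1,0,0,0,-0.2,0.6]' 5
python3 -m jog '[-0.1,-1,0,0,0,-0.2,0.6, -0.1,-1,0,0,0,-0.2,0.6, -0.1,-1,0,0,0,-0.2,0.6, -0.1,-1,0,0,0,-0.2,0.6, -0.1,-1,0,0,0,-0.2,0.6, 0,-0.94,-1,0,0,-0.2,0.6, 0,0,-1,0,0,-0.06,0.6, 0,0,-1,0,0,0,0.6, 0,0,-1,0,0,0,0.6, 0,0,-1,0,0,0,0.6]'
python3 -m jog '[0,0,-1,0,0,0,0.6, 0,0,-0.5,0,0,0,0.6, 0,0,0,0,0,0,0.6, 0,0,0,0,0,0,0.6, 0,0,0,0,0,0,0.6, 0,0,0,0,0,0,0.6, 0,0,0,0,0,0,0.6, 0,0,0,0,0,0,0.6, 0,0,0,0,0,0,0.6, 0,0,0,0,0,0,0.6]'
python3 -c "
from h import *;o=env.observe();print(o['joint_positions'].round(2),o['ft_torque'].round(2))"
```

```text
time_s: 62.7
eef_pos: [0.5127, 0.2982, 0.393]
ee_rot: [0.0, 0.991, 0.137, 0.0]
ft_force: [0.6, -0.3, 0.1]
gripper_width: 0.0874
finger_force: 0.0
time_s: 63.53
eef_pos: [0.5125, 0.0984, 0.3931]
ee_rot: [0.0, 0.999, 0.037, 0.0]
ft_force: [0.3, 0.2, -0.1]
gripper_width: 0.0527
finger_force: 0.0
time_s: 64.37
eef_pos: [0.5026, -0.0196, 0.2923]
ee_rot: [0.0, 1.0, -0.025, 0.0]
ft_force: [-0.1, -0.5, -0.1]
gripper_width: 0.0519
finger_force: 0.0
time_s: 65.2
eef_pos: [0.5029, -0.0194, 0.2633]
ee_rot: [0.0, 1.0, -0.025, 0.0]
ft_force: [0.3, -0.2, 0.5]
gripper_width: 0.0523
finger_force: 0.0
[ 0.87  0.25 -0.97  1.95  0.24  1.06 -1.83] [ 0.03 -0.02 -0.  ]
```

```bash
python3 -m jog '[0,0.02,-0.2,0,0,0,0.6, 0,0,-0.2,0,0,0,0.6, 0,0,-0.2,0,0,0,0.6, 0,0,-0.1,0,0,0,0.6, 0,0,-0.1,0,0,0,0.6, 0,0,-0.1,0,0,0,0.6, 0,0,-0.1,0,0,0,0.6, 0,0,0,0,0,0,0.6, 0,0,0,0,0,0,0.6, 0,0,0,0,0,0,0.6]'
```

```text
time_s: 66.03
eef_pos: [0.5029, -0.019, 0.2431]
ee_rot: [0.0, 1.0, -0.025, 0.0]
ft_force: [1.1, 0.9, 0.1]
gripper_width: 0.052
finger_force: 0.0
```

```bash
python3 -m jog '[0,0,-0.1,0,0,0,0.6, 0,0,-0.1,0,0,0,0.6, 0,0,-0.1,0,0,0,0.6, 0,0,-0.1,0,0,0,0.6, 0,0,-0.1,0,0,0,0.6, 0,0,-0.1,0,0,0,0.6, 0,0,0,0,0,0,0.6, 0,0,0,0,0,0,0.6, 0,0,0,0,0,0,0.6, 0,0,0,0,0,0,0.6]'
```

```text
time_s: 66.87
eef_pos: [0.5028, -0.0191, 0.231]
ee_rot: [0.0, 1.0, -0.025, -0.0]
ft_force: [0.1, 1.4, -0.4]
gripper_width: 0.052
finger_force: 0.1
```

```bash
python3 -m jog '[0,0,0,0,0,0,0.55, 0,0,0,0,0,0,0.5, 0,0,0,0,0,0,0.45, 0,0,0,0,0,0,0.4, 0,0,0,0,0,0,0.36, 0,0,0,0,0,0,0.33, 0,0,0,0,0,0,0.3, 0,0,0,0,0,0,0.27, 0,0,0,0,0,0,0.25, 0,0,0,0,0,0,0.22]' 6
python3 -m jog '[0,0,0,0,0,0,0.2, 0,0,0,0,0,0,0.2, 0,0,0,0,0,0,0.2, 0.1,0,0,0,0,0,0.2, 0.1,0,0,0,0,0,0.2, 0.1,-0.01,0,0,0,0,0.2, 0.1,0,0,0,0,0,0.2, 0.1,-0.01,0,0,0,0,0.2, 0,0,0,0,0,0,0.2, 0,0,0,0,0,0,0.2]' 6
```

```text
time_s: 67.7
eef_pos: [0.5028, -0.019, 0.231]
ee_rot: [0.0, 1.0, -0.025, -0.0]
ft_force: [-0.1, 1.6, 0.9]
gripper_width: 0.0225
finger_force: 5.5
time_s: 68.53
eef_pos: [0.5132, -0.0196, 0.231]
ee_rot: [-0.0, 1.0, -0.025, 0.001]
ft_force: [0.5, 0.1, 0.4]
gripper_width: 0.0212
finger_force: 5.7
```

Centred and slid forward. Release, lift and retreat, then measure everything.

```bash
python3 -m jog '[0,0,0,0,0,0,0.3, 0,0,0,0,0,0,0.42, 0,0,0,0,0,0,0.42, 0,0,0,0,0,0,0.42, 0,0,0,0,0,0,0.42, 0,0,0.5,0,0,0,0.42, 0,0,1,0,0,0,0.42, 0,0,1,0,0,0,0.42, 0,0,1,0,0,0,0.5, 0,0,1,0,0,0,1]'
python3 -m jog '[0,-1,1,0,0,0,1, 0,-1,1,0,0,0,1, 0,-1,1,0,0,0,1, 0,-1,0,0,0,0,1, 0,-1,0,0,0,0,1, 0,-1,0,0,0,0,1, 0,-1,0,0,0,0,1, 0,-1,0,0,0,0,1, 0,-1,0,0,0,0,1, 0,-1,0,0,0,0,1]'
python3 -m jog '[0,-1,0,0,0,0,1, 0,-1,0,0,0,0,1, 0,-1,0,0,0,0,1, 0,-1,0,0,0,0,1, 0,-1,0,0,0,0,1, 0,-1,0,0,0,0,1, 0,0,0,0,0,0,1, 0,0,0,0,0,0,1, 0,0,0,0,0,0,1, 0,0,0,0,0,0,1]'
python3 m3.py 2>/dev/null | grep -E 'cur|mark'
python3 - <<'E'
from h import *
np.set_printoptions(linewidth=220)
im=np.mean([vision.camera('top')['image'].astype(float) for _ in range(3)],0)
y=im[...,0]-im[...,2];b=im.mean(-1)
print(np.arange(240,276))
for r in (176,182,188,191,194,200,206,212,218,221): print(r,'Y',(y[r,240:276]).astype(int))
for r in (174,178,182,186): print(r,'B',(b[r,240:276]).astype(int))
r=im[...,0]-np.maximum(im[...,1],im[...,2]);ys,xs=np.nonzero(r[180:215,155:180]>50);print('lever',xs.mean()+155,ys.mean()+180)
E
```

```text
time_s: 69.37
eef_pos: [0.5128, -0.0191, 0.3226]
ee_rot: [0.0, 1.0, -0.025, 0.0]
ft_force: [0.5, -0.6, 0.1]
gripper_width: 0.0434
finger_force: 0.0
time_s: 70.2
eef_pos: [0.5128, -0.2202, 0.3819]
ee_rot: [0.0, 1.0, -0.025, 0.0]
ft_force: [0.6, -0.2, -0.4]
gripper_width: 0.0866
finger_force: 0.0
time_s: 71.03
eef_pos: [0.5133, -0.3382, 0.3811]
ee_rot: [-0.0, 1.0, -0.024, 0.0]
ft_force: [0.8, 0.0, 0.3]
gripper_width: 0.087
finger_force: 0.0
cur 183.83943576384664 405.904586275901
ptr q26 [np.float64(287.9), np.float64(287.6), np.float64(287.9), np.float64(288.0), np.float64(288.1)] home [np.float64(266.1), np.float64(266.2), np.float64(266.4), np.float64(266.1), np.float64(266.0)] cur [np.float64(326.1), np.float64(325.9), np.float64(325.6), np.float64(324.8), np.float64(324.9)]
mark 326.00322710770473
mark 326.0193162531318
mark 326.06122939010726
[240 241 242 243 244 245 246 247 248 249 250 251 252 253 254 255 256 257 258 259 260 261 262 263 264 265 266 267 268 269 270 271 272 273 274 275]
176 Y [-22 -22 -15   4  20   9 -12 -22 -24 -22 -21 -15  -8 -10 -18 -21 -12   7  13  -4 -18 -22 
[... 1365 characters left out ...]
17 -16 -16 -17 -20 -21 -21 -23 -22 -21 -21 -23 -23 -24 -20]
174 B [182 182 181 176 173 174 179 182 183 182 179 172 167 169 174 176 170 162 166 176 181 184 183 184 183 180 177 171 168 168 164 155 140 115  95  91]
178 B [185 185 183 178 174 177 182 184 185 184 182 172 166 172 180 179 170 161 166 176 183 185 187 187 185 181 174 166 168 174 171 156 143 130 117 100]
182 B [186 186 184 178 169 171 181 186 188 186 184 179 174 178 184 182 172 162 158 167 182 186 187 187 185 180 173 172 178 180 170 153 131 104  88  85]
186 B [190 191 188 184 175 175 185 189 189 189 188 186 185 186 188 183 173 164 169 179 186 188 189 188 187 182 179 180 184 184 174 160 140 112  96  93]
lever 166.125 201.83333333333334
```

```bash
python3 -c "
from bench import env
print(env.close_job())"
```

```text
the job is handed in; nothing more can be done
None
```

The job is handed in. Both gouges lie in the tray with blades towards the drum, the pointer is within about 0.3 mm of the white line, and the lever is back in the red notch. The right-hand gouge was knocked about 18 mm after it was laid. I slid it back to the middle of its slot without lifting it, after the carriage had been wound right and locked; the carriage did not move, and that gouge still sits about 7° askew.

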